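# Press the end cap onto a filter housing with the bench ratchet clamp

### The job

Pump the orange trigger of the green bench clamp until its jaw has pushed the pale end cap fully home on the filter housing that lies in it. Then press the red release lever down and slide the jaw fully back by its yellow post. Finally lift the housing out and lay it flat inside the blue tray without dropping it, leaving the other things on the bench undisturbed.

Things in the scene. Friction and masses are not known exactly. Their poses are not given: they have to be found in the camera images.
- press: Green ratchet clamp bolted to the bench (cannot move), 390 long (x) with its lever, base 90 wide (y). Origin: on the bench; +x = the way the jaw advances, z up. Along its x (mm): red release lever -200 to -142, pump head -150 to -60 (60 wide, top at z 100) with handle and trigger above it, jaw (50 wide, block top at z 95, face at x -2 when fully back), bed 30 to 150, end stop 150 to 174.
- handle_mid (a point): Middle of the clamp's fixed green handle, an upright bar 10 thick (x) and 26 wide (y), 148 above the bench, top 19 higher; at x -126 of the clamp. The trigger stands in front of it (+x).
- bed_mid (a point): Middle of the bed that carries the housing, 45 above the bench, at x 92 of the clamp. Two rails, 52 apart, rise 6 above the bed. The end stop's face is 58 further along +x, its top 98 above the bench.
- trigger (a joint): Orange trigger, hinged at its lower end (x -99, z 97 of the clamp), 26 wide, 10 thick. 0 = at rest (a spring returns it), 0.34 rad = fully squeezed, towards the fixed handle (-x of the clamp): its grip point travels 18 mm. A full stroke advances the jaw 5 to 7 mm; let it come all the way back before the next. Once the cap is home it turns stiff and the jaw hardly advances.
- trigger_grip (a point): Place to push: middle of the trigger's thickness, 53 above its pivot, 148 above the bench at rest; trigger top 18 higher. Moves with it. Squeeze trigger and handle together (46 over both at rest, 28 squeezed) or just push the trigger towards the handle. Takes 1 to 3 N idle, about 14 N while the cap is being pressed.
- jaw (a joint): Travel of the jaw in m along +x of the clamp: 0 = fully back, up to 0.046. A ratchet lets it go forward only, until the release lever is pressed down; freed, it slides with about 4 N and stays where it is left. With the cap home it reads about 0.030.
- jaw_post (a point): Point in the yellow post that stands on top of the jaw: post 14 long (x of the clamp), 22 wide (y), its top 15 above this point, its foot 30 below; 125 above the bench. Moves with the jaw. Pinch it across its width (y of the clamp) or push it.
- release (a joint): Red release lever behind the handle: 0 = up (ratchet holds), 0.45 rad = fully down on its stop (jaw free both ways; from about 0.2 it is free). Pressing takes about 3 N; it stays down when let go, and may stay down. While it is down the trigger drives nothing.
- release_tip (a point): Middle of the upper face of the lever's red pad (24 x 32), about 115 above the bench when up; pressing moves it down 23 mm. Moves with the lever.
- housing: Aluminium filter housing with dark bands, square section 46 x 46, 110 long (x), about 0.3 kg, lying on the bed of the clamp with its x along the clamp's x. Origin: centre of its underside, 45 above the bench at the start; its end away from the cap is 1 to 5 mm short of the end stop, against which it slides when pressed.
- housing_mid (a point): Middle of the housing's body, 23 above its underside: grasp it here across its 46 mm width (y), a little above the middle so as to clear the rails.
- cap (a joint): How far the pale end cap stands out from home, in m: 0 = fully home against the housing, 0.009 to 0.014 at the start (its black plug shows in the gap). It resists with about 22 N and stays where it is pushed.
- cap_face (a point): Middle of the outer face of the cap, on the jaw's side. Cap 46 x 46, 12 thick. Moves with the cap; the housing with the cap home is 122 long.
- tray: Blue open tray fixed to the bench, outside 160 (x) x 200 (y) x 26 tall, wall and floor 5 thick. Origin: centre of its underside on the bench, z up. It stands to the robot's left or right, in front of the clamp; the cardboard box of spares is on the other side.
- spares: Fixed open cardboard box with spare parts, 140 x 190 x 50, not used; its contents rise to 65.
- screwdriver: green-handled screwdriver, 190 long, lying on the bench (mm), to be left alone; origin at the underside.
- hammer: hammer, 260 long, lying (mm), to be left alone; origin at the underside.
- meter: yellow hand-held test meter, 150 x 75 x 34 (mm), to be left alone; origin at the underside.
- carton: red carton with white labels, 130 x 100 x 45 (mm), to be left alone; origin at the underside.
- tub: white open pot with two black handles, 100 across, 85 tall (mm), to be left alone; origin at the underside.
- tin: low round steel tin, 70 across, 50 tall (mm), to be left alone; origin at the underside.
- stone: grey sharpening stone, 160 x 55 x 30 (mm), to be left alone; origin at the underside.
- cleaner: bottle, 76 across, 190 tall (mm), to be left alone; origin at the underside.
Not all that is in view belongs to the job. Of the things that look like the housing, the smaller one is meant.

How it is judged:
By the outcome, as a careful person would: the job done as asked, in the order asked, and still so for the second after the job is handed in, with the robot touching nothing.
It also fails if it takes over 64 s, if anything falls off the work surface, if the arm or the gripper's body presses on something with over 40 N, if the wrist force passes 120 N, or if a joint passes its speed limit or range.

### The arm

A 6-joint arm with a two-finger parallel gripper is mounted at the origin on the work surface. World frame = base frame: x ahead of the robot, y to its left, z up, the work surface at z = 0. Lengths are in mm, angles in rad, forces in N, time in s.
With the tool pointing down it reaches from about 400 to 925 mm from the base axis. Payload 12.5 kg.
Tool frame: the origin (TCP) lies between the finger pads; the fingertips stand 11 mm ahead of it and the grasp point (between the pads) lies 8 mm behind it; y points along the fingers, x is the direction in which the jaws open and shut, and the axes are right-handed (so a half turn about y gives the same grasp; the last joint's range is limited). The gripper opens to 95 mm and grips with 3 to 60 N. Pads are 20 mm wide; open, the fingers measure 119 mm over their backs; the gripper's body (75 mm by 180 mm) begins 59 mm behind the grasp point.
Start: joints at [-1.226, 0.491, 1.559, -0, 1.092, -0.106], TCP at [272.328, -562.568, 225.661] pointing down, gripper open.
Joint ranges: [-3.1, 3.1], [-0.84, 2.19], [0.05, 2.79], [-1.13, 4.28], [0.06, 2.93], [-2.69, 2.69]. Speed limits (rad/s): [2.22, 2.22, 2.79, 3.14, 3.14, 3.14].

### API

Orientations are given as [roll, pitch, yaw] about the fixed x, y, z axes, in that order (R = Rz(yaw) Ry(pitch) Rx(roll)).
In Python, from cell import env gives the robot as it stands.
- The arm moves only by the tool jog_arm, never from a script. Its argument "series" is a list of rows, each an object of numbers: "dx", "dy", "dz": the shift along the world's x, y, z in m; "rx", "ry", "rz": the turn, a rotation vector about the world's x, y, z in degrees; "gripper": the opening, from 0 (shut) to 1 (fully open). A call has 1 to 12 rows; each row shifts and turns the commanded pose from where the row before left it; what a row does not reach is not made up. A row lasts 1/10 s, in which the tool goes at most 50 mm and 8.59 degrees, less where a joint would pass 70% of its speed; a pose out of reach is approached as far as the arm can. A call is refused whole if a number of a shift passes 0.05 or a number of a turn 8.59, either way. A call with a gripper value outside its range is refused whole. The fingers move at their own pace and stop on an object; the grip force is fixed at half the most. Time passes only in rows, so rows that do not move let the fingers close. It gives the time, the measured TCP pose, the force and the opening at its end, in the units of the state.
- env.state(): the state, without advancing time (a new reading comes with each control period).
- env.read_camera(name): name is "side" or "top"; returns the picture (420x560x3 uint8, red, green, blue); there is no depth.
- env.camera_info(name): a dict with "camera_matrix" (3x3 intrinsics, pixels), "R" (3x3) and "t" (3): a world point X has camera coordinates R X + t. Camera axes: x right, y down, z forward; pixel columns grow to the right and rows downward; lengths in mm; the calibration is good to about 2 mm. A picture is of the moment at which its call begins. camera_info takes no time and is no camera call.
- env.job_done(): hands the job in, once; it reports no verdict.
The state is a dict: "t": time; "joints": joint angles; "qvel": joint speeds; "tau": joint torques, N m; "eef_pos": TCP position; "tcp_rot": TCP orientation; "ft_force": force on the tool from outside, world axes, zero at the start; "moment": the same for the moment, N m; "opening": opening from 0.0 (shut) to 1.0 (fully open).
Only numpy, scipy, OpenCV 4.12 (cv2) and the standard library are available. Lean on these libraries where they do the work, as an engineer would, in place of code of your own. Each camera call takes 0.05 s, during which the arm holds its last target.

## Working session

There is one attempt and no reset: what is moved stays moved. The work goes in short steps, Python scripts to look and compute and a tool call to move; the robot and the scene stay as the last step left them, time stands still between calls to the robot, and variables do not carry over. Pictures are saved under pics/ and viewed, and the job is handed in when it is done.

Besides the shell and the picture viewer there is one more tool, called after "Call:" as a command line: name --argument value ..., lists and objects as JSON in quotes. jog_arm: Moves the arm, as the interface text tells. Its arguments: {"type":"object","properties":{"series":{"type":"array"}},"required":["series"]}

```bash
mkdir -p pics; ls; python3 - <<'E'
from cell import env
import cv2
print(env.state())
for n in("side","top"):
    im=env.read_camera(n); cv2.imwrite(f"pics/{n}0.png",cv2.cvtColor(im,cv2.COLOR_RGB2BGR)); print(env.camera_info(n))
E
```

```text
pics
{'t': 0.0, 'joints': array([-1.22558199e+00,  4.91600949e-01,  1.55946776e+00, -3.61263501e-05,
        1.09168647e+00, -1.05613727e-01]), 'qvel': array([ 0.00149964,  0.0003996 , -0.00064991, -0.00039777, -0.00075286,
        0.00116093]), 'tau': array([ 1.60605767e-03, -6.12636995e+01, -2.58178782e+01,  6.92846999e-02,
        4.81797033e-02, -9.47709896e-05]), 'eef_pos': array([ 272.24391226, -562.32742633,  225.02972101]), 'tcp_rot': array([-1.57070564e+00,  1.15942187e-03, -1.11995154e+00]), 'ft_force': array([-0.43365504, -0.58982038,  0.28195197]), 'moment': array([-0.031403  , -0.02717561, -0.02850632]), 'opening': 0.9979193478447975}
{'camera_matrix': array([[423.68613226,   0.        , 280.79813932],
       [  0.        , 423.68613226, 205.04089602],
       [  0.        ,   0.        ,   1.        ]]), 'R': array([[-0.99579176, -0.09155731,  0.00400466],
       [-0.05539049,  0.56647246, -0.82221703],
       [ 0.07301145, -0.81897876, -0.56916001]]), 't': array([ 497.8939889 ,   74.46940285, 1391.89003644])}
{'camera_matrix': array([[454.03935749,   0.        , 278.36563728],
       [  0.        , 454.03935749, 208.80651084],
       [  0.        ,   0.        ,   1.        ]]), 'R': array([[-0.00880873, -0.99992026, -0.00904853],
       [-0.99037232,  0.00997404, -0.13806951],
       [ 0.13814875,  0.0077452 , -0.99038121]]), 't': array([  82.91522006,  484.92828945, 1432.27688536])}
```

View pics/side0.png

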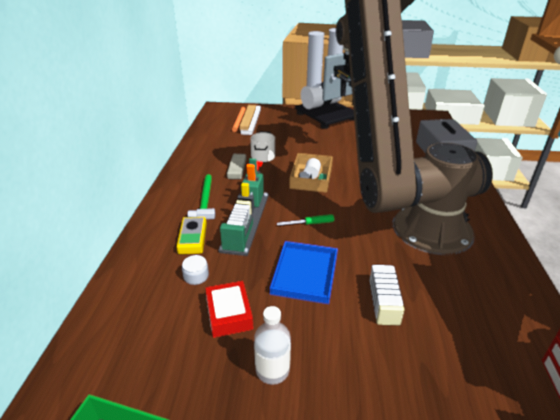

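View pics/top0.png

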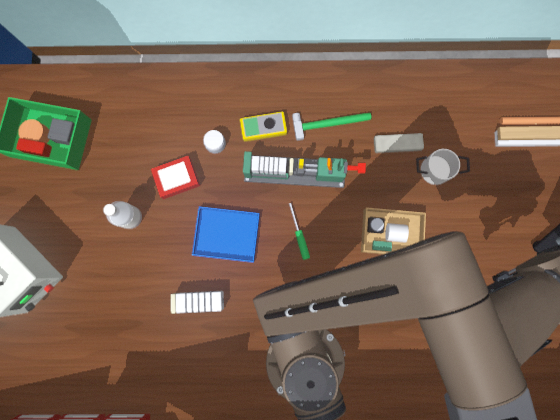

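```bash
python3 - <<'E'
import cv2
a=cv2.imread("pics/top0.png")[130:205,225:385]; cv2.imwrite("pics/topc.png",cv2.resize(a,None,fx=5,fy=5,interpolation=cv2.INTER_CUBIC))
a=cv2.imread("pics/side0.png")[145:265,190:310]; cv2.imwrite("pics/sidec.png",cv2.resize(a,None,fx=5,fy=5,interpolation=cv2.INTER_CUBIC))
E
```

```text
(no output)
```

View pics/topc.png

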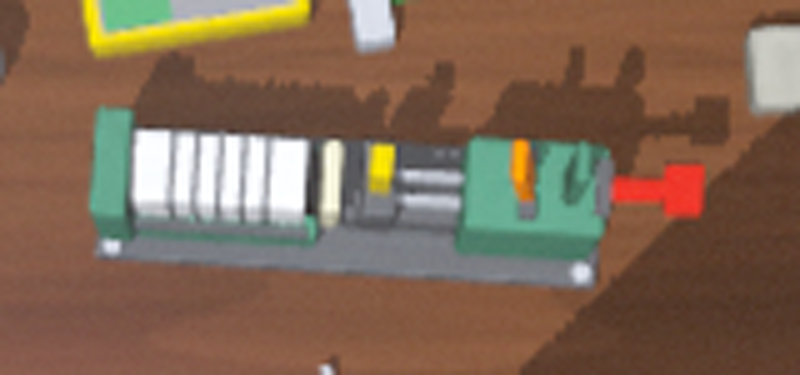

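View pics/sidec.png

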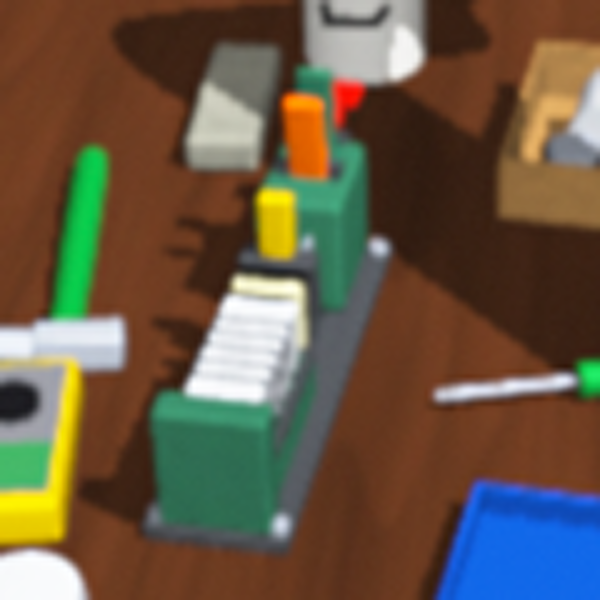

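```bash
cat > h.py <<'E'
from cell import env
import cv2, numpy as np
def ray(n,p):
    c=env.camera_info(n); K,R,t=c["camera_matrix"],c["R"],c["t"]
    d=R.T@np.linalg.solve(K,[p[0],p[1],1.]); o=-R.T@t; return o,d
def plane(n,p,z):
    o,d=ray(n,p); return o+d*(z-o[2])/d[2]
def tri(pt,ps):
    A=[];b=[]
    for n,p in(("top",pt),("side",ps)):
        o,d=ray(n,p); d=d/np.linalg.norm(d); M=np.eye(3)-np.outer(d,d); A.append(M);b.append(M@o)
    return np.linalg.lstsq(np.vstack(A),np.hstack(b),rcond=None)[0]
def proj(n,X):
    c=env.camera_info(n); v=c["camera_matrix"]@(c["R"]@np.array(X,float)+c["t"]); return v[:2]/v[2]
def grab(n,name):
    im=cv2.cvtColor(env.read_camera(n),cv2.COLOR_RGB2BGR); cv2.imwrite(f"pics/{name}.png",im); return im
def crop(im,x0,y0,x1,y1,f,name):
    cv2.imwrite(f"pics/{name}.png",cv2.resize(im[y0:y1,x0:x1],None,fx=f,fy=f,interpolation=cv2.INTER_CUBIC))
H={"red":((0,200,130),(5,255,255)),"orange":((6,190,120),(17,255,255)),"yellow":((23,180,110),(32,255,255)),"green":((65,80,40),(90,255,255)),"blue":((105,180,80),(125,255,255))}
def mask(im,c,roi):
    h=cv2.cvtColor(im,cv2.COLOR_BGR2HSV); m=cv2.inRange(h,*map(np.array,H[c])); k=np.zeros_like(m); x0,y0,x1,y1=roi; k[y0:y1,x0:x1]=m[y0:y1,x0:x1]; return k
def blob(m):
    n,l,s,c=cv2.connectedComponentsWithStats(m); i=1+np.argmax(s[1:,4]); return c[i],s[i]
def comp(m):
    n,l,s,c=cv2.connectedComponentsWithStats(m); i=1+np.argmax(s[1:,4]); return (l==i).astype(np.uint8)*255
E
python3 - <<'E'
from h import *
T=cv2.imread("pics/top0.png");S=cv2.imread("pics/side0.png")
rt=(225,130,385,205); rs=(215,145,275,260)
for c in("red","orange","yellow"):
    a,b=blob(mask(T,c,rt)),blob(mask(S,c,rs)); print(c,a[0].round(1),a[1],b[0].round(1),b[1],tri(a[0],b[0]).round(1))
g=comp(mask(T,"green",(225,130,300,205)));print(cv2.minAreaRect(cv2.findNonZero(g)),blob(g))
# tray
m=comp(mask(T,"blue",(170,190,280,270)));r=cv2.minAreaRect(cv2.findNonZero(m));bp=cv2.boxPoints(r);print("tray",bp)
P=np.array([plane("top",p,26) for p in bp]);print(P.round(0),P.mean(0).round(1), blob(m))
E
```

```text
red [358.1 167.5] [348 163  18  10 111] [258.9 164.5] [257 162   6   8  31] [ 598.  -170.   110.1]
orange [329.5 164.7] [328 158   3  12  18] [250.4 171.5] [246 163   9  17 116] [608.5 -79.6 131.6]
yellow [262.6 135.5] [242 130  45  11 174] [244.7 189. ] [241 183   8  14 100] [634.9 120.9 202.9]
((246.5, 164.5), (25.0, 7.0), 90.0) (array([246.88823529, 164.18823529]), array([243, 152,   8,  26, 170], dtype=int32))
tray [[195.21542 254.27695]
 [201.21542 206.27693]
 [258.9385  213.49231]
 [252.9385  261.4923 ]]
[[342. 346.  26.]
 [498. 329.  26.]
 [472. 142.  26.]
 [318. 161.  26.]] [407.4 244.7  26. ] (array([228.03549142, 232.73400936]), array([ 196,  208,   63,   54, 2564], dtype=int32))
```

```bash
python3 - <<'E'
from h import *
T=cv2.imread("pics/top0.png")
crop(T,310,148,370,193,13,"z1"); crop(T,240,145,310,190,11,"z2")
E
```

```text
(no output)
```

View pics/z1.png

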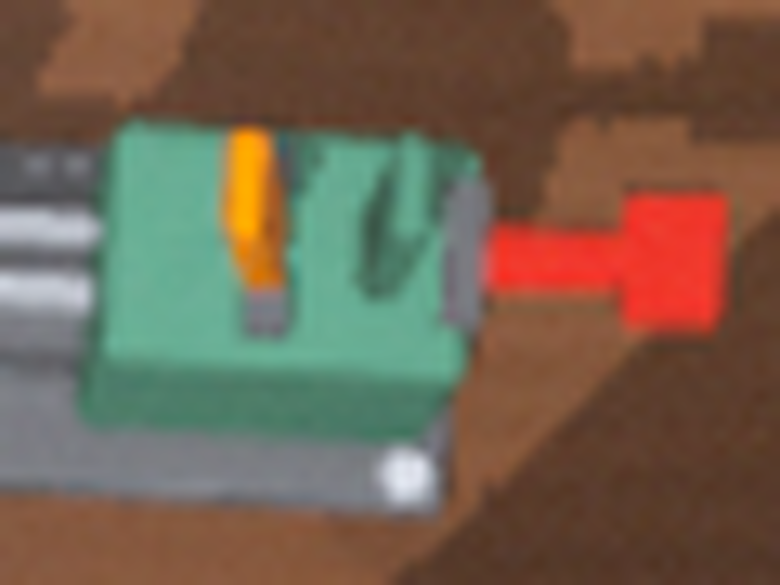

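View pics/z2.png

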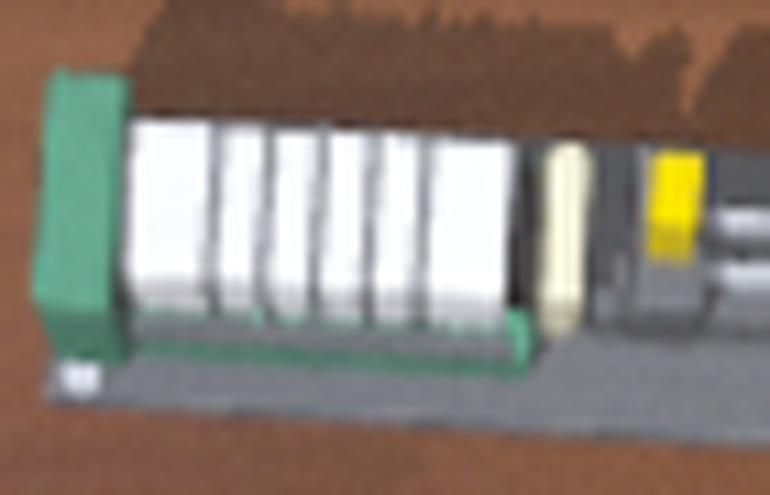

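```bash
python3 - <<'E'
from h import *
def g(name,pts,f,off,z):
    P=np.array([plane("top",((u+.5)/f-.5+off[0],(v+.5)/f-.5+off[1]),z) for u,v in pts])
    print(name,P.mean(0).round(1),"L",np.linalg.norm(P[0]-P[1]).round(1),"W",np.linalg.norm(P[1]-P[2]).round(1)); return P.mean(0)[:2]
a=g("pad",[(625,195),(728,192),(720,330),(622,327)],13,(310,148),115)
b=g("head",[(125,122),(483,140),(465,383),(100,360)],13,(310,148),100)
c=g("stop",[(48,70),(130,75),(120,310),(35,305)],11,(240,145),98)
d=g("hous",[(135,118),(513,140),(505,300),(130,285)],11,(240,145),91)
e=g("post",[(655,150),(705,152),(700,232),(650,228)],11,(240,145),140)
L=np.array([-188,-105,162]);Q=np.array([a,b,c])
# x_clamp dir
p=np.polyfit(L,Q,1);u=p[0];print("dir",u,np.linalg.norm(u),"yaw",np.arctan2(u[1],u[0]),"origin",p[1])
print(Q-np.outer(L,u)-p[1])
u=u/np.linalg.norm(u);o=Q.mean(0)-u*L.mean();n=np.array([-u[1],u[0]])
for k,q in dict(pad=a,head=b,stop=c,hous=d,post=e).items(): print(k,((q-o)@u).round(1),((q-o)@n).round(1))
print(o)
for nm,x in dict(handle=-126,trig=-99,bed=92,pad=-188).items(): print(nm,(o+u*x).round(1))
E
```

```text
pad [ 600.1 -179.3  115. ] L 24.5 W 33.6
head [607.  -90.9 100. ] L 86.1 W 59.8
stop [626.6 174.5  98. ] L 23.5 W 68.6
hous [621.4 107.1  91. ] L 108.6 W 46.9
post [614.1   7.1 140. ] L 13.8 W 22.7
dir [0.07512317 1.00675849] 1.0095573970634741 yaw 1.496315500129035 origin [614.48154492  12.02948592]
[[-0.29344083 -2.08896875]
 [ 0.38466026  2.73834854]
 [-0.09121943 -0.6493798 ]]
pad -191.5 0.1
head -102.8 -0.2
stop 163.3 0.0
hous 95.7 0.2
post -4.5 -0.0
[614.45048985  11.61330328]
handle [ 605.1 -114. ]
trig [607.1 -87.1]
bed [621.3 103.4]
pad [ 600.5 -175.9]
```

Call:
jog_arm --series '[{"dx": 0.027, "dy": 0.037, "rz": -3}, {"dx": 0.027, "dy": 0.037, "rz": -3}, {"dx": 0.027, "dy": 0.037, "rz": -3}, {"dx": 0.027, "dy": 0.037, "rz": -3}, {"dx": 0.027, "dy": 0.037, "rz": -3}, {"dx": 0.027, "dy": 0.037, "rz": -3}, {"dx": 0.027, "dy": 0.037, "rz": -3}, {"dx": 0.027, "dy": 0.037, "rz": -3}, {"dx": 0.027, "dy": 0.037, "rz": -3}, {"dx": 0.027, "dy": 0.037, "rz": -3}, {"dx": 0.027, "dy": 0.037}, {"dx": 0.027, "dy": 0.037, "gripper": 0.8}]'

```text
$.series[0]: bad value
```

Call:
jog_arm --series '[{"dx": 0.027, "dy": 0.037, "dz": 0.0, "rx": 0.0, "ry": 0.0, "rz": -3.0, "gripper": 1.0}]'

```text
t: 0.2
eef_pos: [297.6, -527.8, 224.8]
tcp_rot: [-1.571, -0.0, -1.177]
ft_force: [1.4, 0.6, -0.7]
opening: 1.003
```

Call:
jog_arm --series '[{"dx": 0.027, "dy": 0.037, "rz": -3.0, "gripper": 1.0}, {"dx": 0.027, "dy": 0.037, "rz": -3.0, "gripper": 1.0}, {"dx": 0.027, "dy": 0.037, "rz": -3.0, "gripper": 1.0}, {"dx": 0.027, "dy": 0.037, "rz": -3.0, "gripper": 1.0}, {"dx": 0.027, "dy": 0.037, "rz": -3.0, "gripper": 1.0}, {"dx": 0.027, "dy": 0.037, "rz": -3.0, "gripper": 1.0}, {"dx": 0.027, "dy": 0.037, "rz": -3.0, "gripper": 1.0}, {"dx": 0.027, "dy": 0.037, "rz": -3.0, "gripper": 1.0}, {"dx": 0.027, "dy": 0.037, "rz": -3.0, "gripper": 1.0}, {"dx": 0.027, "dy": 0.037, "gripper": 1.0}, {"dx": 0.027, "dy": 0.037, "gripper": 1.0}]'

```text
$.series[0]: bad value
```

Call:
jog_arm --series '[{"dx": 0.027, "dy": 0.037, "dz": 0, "rx": 0, "ry": 0, "rz": -3, "gripper": 1}, {"dx": 0.027, "dy": 0.037, "dz": 0, "rx": 0, "ry": 0, "rz": -3, "gripper": 1}, {"dx": 0.027, "dy": 0.037, "dz": 0, "rx": 0, "ry": 0, "rz": -3, "gripper": 1}, {"dx": 0.027, "dy": 0.037, "dz": 0, "rx": 0, "ry": 0, "rz": -3, "gripper": 1}, {"dx": 0.027, "dy": 0.037, "dz": 0, "rx": 0, "ry": 0, "rz": -3, "gripper": 1}, {"dx": 0.027, "dy": 0.037, "dz": 0, "rx": 0, "ry": 0, "rz": -3, "gripper": 1}, {"dx": 0.027, "dy": 0.037, "dz": 0, "rx": 0, "ry": 0, "rz": -3, "gripper": 1}, {"dx": 0.027, "dy": 0.037, "dz": 0, "rx": 0, "ry": 0, "rz": -3, "gripper": 1}, {"dx": 0.027, "dy": 0.037, "dz": 0, "rx": 0, "ry": 0, "rz": -3, "gripper": 1}, {"dx": 0.027, "dy": 0.037, "dz": 0, "rx": 0, "ry": 0, "rz": 0, "gripper": 1}, {"dx": 0.027, "dy": 0.037, "dz": 0, "rx": 0, "ry": 0, "rz": 0, "gripper": 1}]'

```text
t: 1.3
eef_pos: [597.1, -116.8, 225.5]
tcp_rot: [-1.571, -0.0, -1.644]
ft_force: [1.1, -0.3, 1.0]
opening: 1.001
```

Call:
jog_arm --series '[{"dx": 0.0086, "dy": 0.012, "dz": -0.01, "rx": 0, "ry": 0, "rz": 0, "gripper": 0.85}, {"dx": 0, "dy": 0, "dz": -0.025, "rx": 0, "ry": 0, "rz": 0, "gripper": 0.85}, {"dx": 0, "dy": 0, "dz": -0.025, "rx": 0, "ry": 0, "rz": 0, "gripper": 0.85}, {"dx": 0, "dy": 0, "dz": -0.025, "rx": 0, "ry": 0, "rz": 0, "gripper": 0.85}]'

```text
t: 1.7
eef_pos: [604.4, -106.7, 139.2]
tcp_rot: [-1.572, -0.0, -1.643]
ft_force: [-0.7, -0.8, -0.2]
opening: 0.855
```

```bash
python3 - <<'E'
from h import *
im=grab("side","s1"); crop(im,190,110,310,230,5,"s1c")
im=grab("top","t1"); crop(im,225,130,385,230,5,"t1c")
E
```

```text
(no output)
```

View pics/s1c.png

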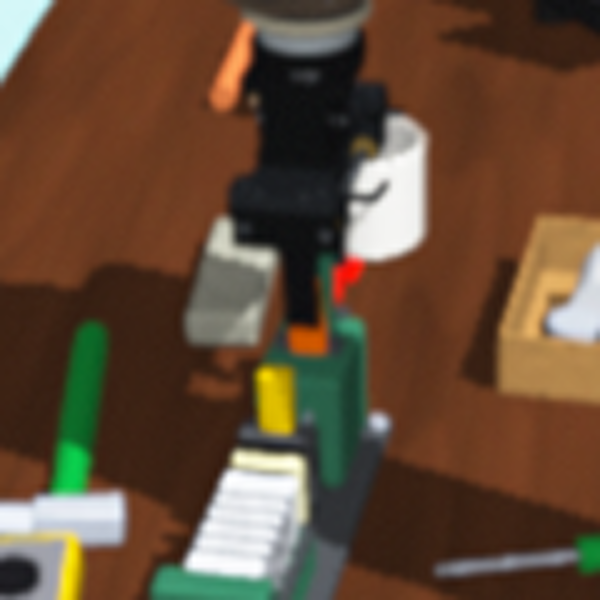

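View pics/t1c.png

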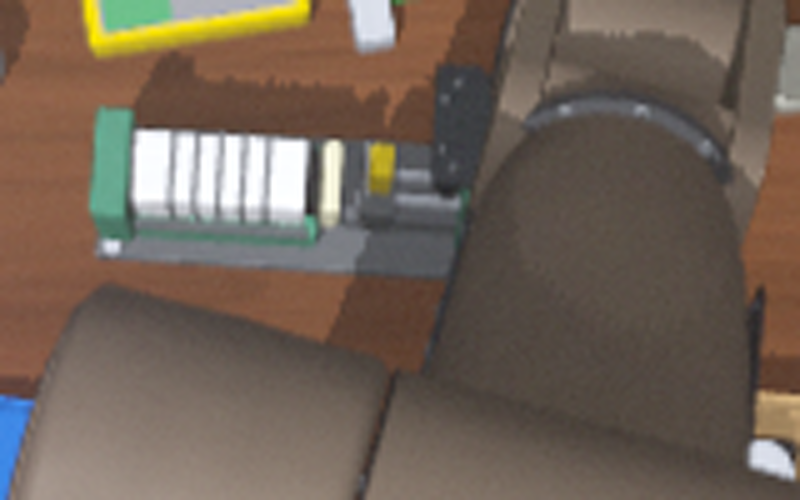

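Call:
jog_arm --series '[{"dx": 0, "dy": 0, "dz": 0, "rx": 0, "ry": 0, "rz": 0, "gripper": 0.27}, {"dx": 0, "dy": 0, "dz": 0, "rx": 0, "ry": 0, "rz": 0, "gripper": 0.27}, {"dx": 0, "dy": 0, "dz": 0, "rx": 0, "ry": 0, "rz": 0, "gripper": 0.27}, {"dx": 0, "dy": 0, "dz": 0, "rx": 0, "ry": 0, "rz": 0, "gripper": 0.27}]'

```text
t: 2.2
eef_pos: [605.3, -106.6, 141.8]
tcp_rot: [-1.569, -0.0, -1.644]
ft_force: [0.2, 3.5, 2.6]
opening: 0.573
```

Call:
jog_arm --series '[{"dx": 0, "dy": 0, "dz": 0, "rx": 0, "ry": 0, "rz": 0, "gripper": 0.27}, {"dx": 0, "dy": 0, "dz": 0, "rx": 0, "ry": 0, "rz": 0, "gripper": 0.27}, {"dx": 0, "dy": 0, "dz": 0, "rx": 0, "ry": 0, "rz": 0, "gripper": 0.27}, {"dx": 0, "dy": 0, "dz": 0, "rx": 0, "ry": 0, "rz": 0, "gripper": 0.27}]'

```text
t: 2.6
eef_pos: [605.5, -101.1, 141.5]
tcp_rot: [-1.57, 0.008, -1.645]
ft_force: [4.1, 37.2, 7.4]
opening: 0.314
```

Call:
jog_arm --series '[{"dx": 0, "dy": 0.005, "dz": 0, "rx": 0, "ry": 0, "rz": 0, "gripper": 0.27}, {"dx": 0, "dy": 0.0, "dz": 0, "rx": 0, "ry": 0, "rz": 0, "gripper": 0.27}]'

```text
t: 2.8
eef_pos: [605.5, -100.7, 141.4]
tcp_rot: [-1.569, 0.0, -1.643]
ft_force: [2.3, 7.5, 4.5]
opening: 0.32
```

```bash
python3 - <<'E'
from h import *
s=env.state();print(s["ft_force"],s["opening"])
im=grab("top","t2"); crop(im,225,130,385,230,5,"t2c")
E
```

```text
[2.25925068 7.50264572 4.45303082] 0.3202494586087887
```

View pics/t2c.png

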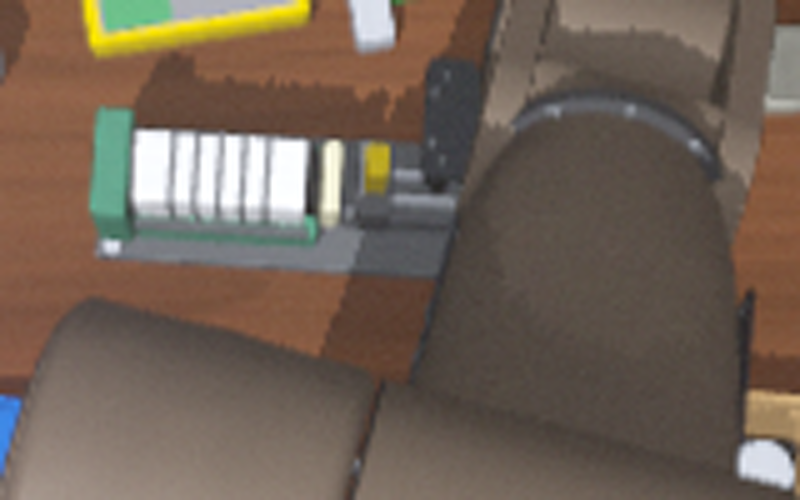

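Call:
jog_arm --series '[{"dx": 0, "dy": 0, "dz": 0, "rx": 0, "ry": 0, "rz": 0, "gripper": 0.05}, {"dx": 0, "dy": 0.0, "dz": 0, "rx": 0, "ry": 0, "rz": 0, "gripper": 0.05}, {"dx": 0, "dy": 0.0, "dz": 0, "rx": 0, "ry": 0, "rz": 0, "gripper": 0.05}]'

```text
t: 3.15
eef_pos: [605.5, -100.8, 141.4]
tcp_rot: [-1.569, 0.001, -1.644]
ft_force: [3.4, 7.7, 5.8]
opening: 0.321
```

```bash
python3 - <<'E'
from h import *
s=env.state();print(s["ft_force"],s["opening"],s["eef_pos"])
im=grab("top","t3"); crop(im,225,130,385,230,5,"t3c")
for n in("t1","t2","t3"):
    im=cv2.imread(f"pics/{n}.png"); print(blob(mask(im,"yellow",(290,150,312,175))))
E
```

```text
[3.4212433  7.67487943 5.75549447] 0.32071910587369745 [ 605.50119525 -100.77923797  141.41944071]
(array([300.76666667, 162.56666667]), array([299, 159,   5,   9,  30], dtype=int32))
(array([300.        , 162.79310345]), array([298, 159,   5,   9,  29], dtype=int32))
(array([300.03333333, 162.4       ]), array([298, 159,   5,   8,  30], dtype=int32))
```

Call:
jog_arm --series '[{"dx": 0, "dy": 0, "dz": 0, "rx": 0, "ry": 0, "rz": 0, "gripper": 0.7}, {"dx": 0, "dy": 0, "dz": 0, "rx": 0, "ry": 0, "rz": 0, "gripper": 0.7}, {"dx": 0, "dy": 0, "dz": 0, "rx": 0, "ry": 0, "rz": 0, "gripper": 0.7}, {"dx": 0, "dy": 0, "dz": 0, "rx": 0, "ry": 0, "rz": 0, "gripper": 0.7}, {"dx": 0, "dy": 0, "dz": 0, "rx": 0, "ry": 0, "rz": 0, "gripper": 0.7}, {"dx": 0, "dy": 0, "dz": 0, "rx": 0, "ry": 0, "rz": 0, "gripper": 0.7}, {"dx": 0, "dy": 0, "dz": 0, "rx": 0, "ry": 0, "rz": 0, "gripper": 0.7}]'

```text
t: 3.9
eef_pos: [604.8, -101.6, 140.5]
tcp_rot: [-1.571, -0.0, -1.644]
ft_force: [0.4, 1.3, -1.3]
opening: 0.697
```

Call:
jog_arm --series '[{"dx": 0, "dy": 0, "dz": 0, "rx": 0, "ry": 0, "rz": 0, "gripper": 0.05}, {"dx": 0, "dy": 0, "dz": 0, "rx": 0, "ry": 0, "rz": 0, "gripper": 0.05}, {"dx": 0, "dy": 0, "dz": 0, "rx": 0, "ry": 0, "rz": 0, "gripper": 0.05}, {"dx": 0, "dy": 0, "dz": 0, "rx": 0, "ry": 0, "rz": 0, "gripper": 0.05}, {"dx": 0, "dy": 0, "dz": 0, "rx": 0, "ry": 0, "rz": 0, "gripper": 0.05}, {"dx": 0, "dy": 0, "dz": 0, "rx": 0, "ry": 0, "rz": 0, "gripper": 0.05}, {"dx": 0, "dy": 0, "dz": 0, "rx": 0, "ry": 0, "rz": 0, "gripper": 0.05}]'

```text
t: 4.6
eef_pos: [605.1, -100.7, 141.1]
tcp_rot: [-1.57, 0.001, -1.644]
ft_force: [0.4, 7.3, 5.2]
opening: 0.32
```

```bash
python3 - <<'E'
from h import *
im=grab("top","t4"); crop(im,225,130,385,230,5,"t4c")
im=grab("side","s4"); crop(im,190,110,310,230,5,"s4c")
E
```

```text
(no output)
```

View pics/t4c.png

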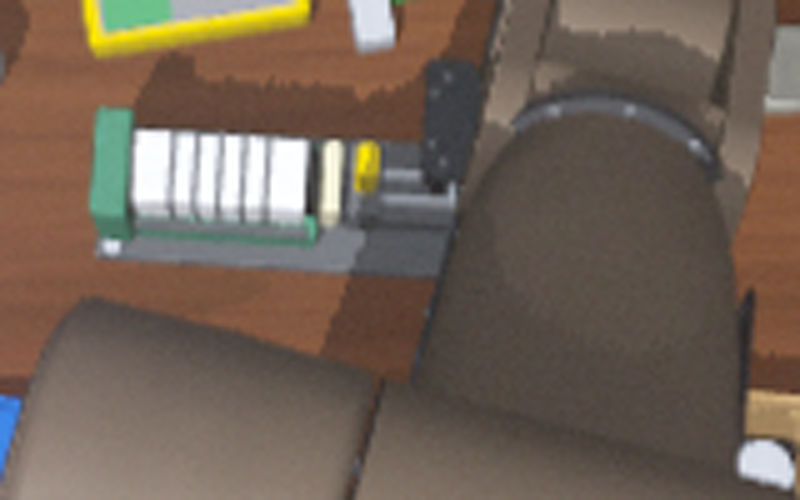

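View pics/s4c.png

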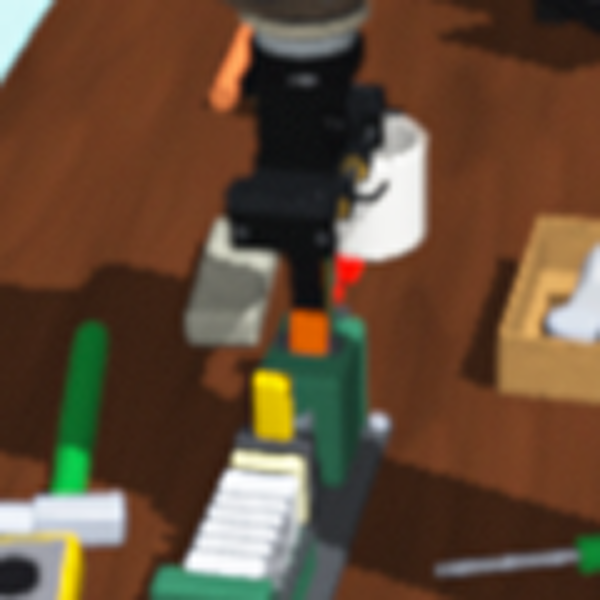

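Call:
jog_arm --series '[{"dx": 0, "dy": 0, "dz": 0, "rx": 0, "ry": 0, "rz": 0, "gripper": 0.7}, {"dx": 0, "dy": 0, "dz": 0, "rx": 0, "ry": 0, "rz": 0, "gripper": 0.7}, {"dx": 0, "dy": 0, "dz": 0, "rx": 0, "ry": 0, "rz": 0, "gripper": 0.7}, {"dx": 0, "dy": 0, "dz": 0, "rx": 0, "ry": 0, "rz": 0, "gripper": 0.7}, {"dx": 0, "dy": 0, "dz": 0, "rx": 0, "ry": 0, "rz": 0, "gripper": 0.7}, {"dx": 0, "dy": 0, "dz": 0, "rx": 0, "ry": 0, "rz": 0, "gripper": 0.7}, {"dx": 0, "dy": 0, "dz": 0, "rx": 0, "ry": 0, "rz": 0, "gripper": 0.7}]'

```text
t: 5.4
eef_pos: [604.9, -101.7, 140.6]
tcp_rot: [-1.571, -0.0, -1.644]
ft_force: [0.1, 0.7, -0.2]
opening: 0.695
```

Call:
jog_arm --series '[{"dx": 0, "dy": 0, "dz": 0, "rx": 0, "ry": 0, "rz": 0, "gripper": 0.05}, {"dx": 0, "dy": 0, "dz": 0, "rx": 0, "ry": 0, "rz": 0, "gripper": 0.05}, {"dx": 0, "dy": 0, "dz": 0, "rx": 0, "ry": 0, "rz": 0, "gripper": 0.05}, {"dx": 0, "dy": 0, "dz": 0, "rx": 0, "ry": 0, "rz": 0, "gripper": 0.05}, {"dx": 0, "dy": 0, "dz": 0, "rx": 0, "ry": 0, "rz": 0, "gripper": 0.05}, {"dx": 0, "dy": 0, "dz": 0, "rx": 0, "ry": 0, "rz": 0, "gripper": 0.05}, {"dx": 0, "dy": 0, "dz": 0, "rx": 0, "ry": 0, "rz": 0, "gripper": 0.05}]'

```text
t: 6.1
eef_pos: [605.1, -100.7, 141.1]
tcp_rot: [-1.57, 0.001, -1.644]
ft_force: [0.7, 7.5, 4.9]
opening: 0.325
```

Call:
jog_arm --series '[{"dx": 0, "dy": 0, "dz": 0, "rx": 0, "ry": 0, "rz": 0, "gripper": 0.7}, {"dx": 0, "dy": 0, "dz": 0, "rx": 0, "ry": 0, "rz": 0, "gripper": 0.7}, {"dx": 0, "dy": 0, "dz": 0, "rx": 0, "ry": 0, "rz": 0, "gripper": 0.7}, {"dx": 0, "dy": 0, "dz": 0, "rx": 0, "ry": 0, "rz": 0, "gripper": 0.7}, {"dx": 0, "dy": 0, "dz": 0, "rx": 0, "ry": 0, "rz": 0, "gripper": 0.7}, {"dx": 0, "dy": 0, "dz": 0, "rx": 0, "ry": 0, "rz": 0, "gripper": 0.7}, {"dx": 0, "dy": 0, "dz": 0, "rx": 0, "ry": 0, "rz": 0, "gripper": 0.7}]'

```text
t: 6.8
eef_pos: [604.8, -101.6, 140.5]
tcp_rot: [-1.571, -0.0, -1.644]
ft_force: [0.7, 1.4, -0.9]
opening: 0.695
```

Call:
jog_arm --series '[{"dx": 0, "dy": 0, "dz": 0, "rx": 0, "ry": 0, "rz": 0, "gripper": 0.05}, {"dx": 0, "dy": 0, "dz": 0, "rx": 0, "ry": 0, "rz": 0, "gripper": 0.05}, {"dx": 0, "dy": 0, "dz": 0, "rx": 0, "ry": 0, "rz": 0, "gripper": 0.05}, {"dx": 0, "dy": 0, "dz": 0, "rx": 0, "ry": 0, "rz": 0, "gripper": 0.05}, {"dx": 0, "dy": 0, "dz": 0, "rx": 0, "ry": 0, "rz": 0, "gripper": 0.05}, {"dx": 0, "dy": 0, "dz": 0, "rx": 0, "ry": 0, "rz": 0, "gripper": 0.05}, {"dx": 0, "dy": 0, "dz": 0, "rx": 0, "ry": 0, "rz": 0, "gripper": 0.05}]'

```text
t: 7.5
eef_pos: [605.0, -100.7, 140.9]
tcp_rot: [-1.571, 0.001, -1.644]
ft_force: [0.7, 7.4, 3.1]
opening: 0.321
```

```bash
python3 - <<'E'
from h import *
im=grab("top","t5"); crop(im,225,130,385,230,5,"t5c")
E
```

```text
(no output)
```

View pics/t5c.png

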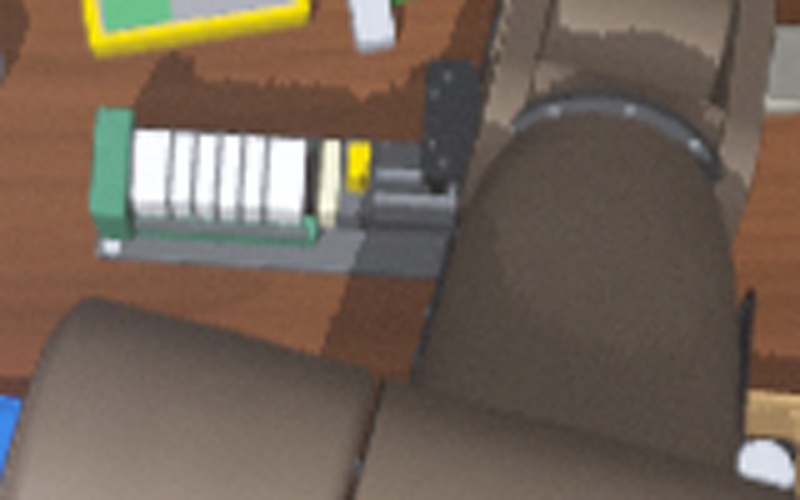

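Call:
jog_arm --series '[{"dx": 0, "dy": 0, "dz": 0, "rx": 0, "ry": 0, "rz": 0, "gripper": 0.7}, {"dx": 0, "dy": 0, "dz": 0, "rx": 0, "ry": 0, "rz": 0, "gripper": 0.7}, {"dx": 0, "dy": 0, "dz": 0, "rx": 0, "ry": 0, "rz": 0, "gripper": 0.7}, {"dx": 0, "dy": 0, "dz": 0, "rx": 0, "ry": 0, "rz": 0, "gripper": 0.7}, {"dx": 0, "dy": 0, "dz": 0, "rx": 0, "ry": 0, "rz": 0, "gripper": 0.7}, {"dx": 0, "dy": 0, "dz": 0, "rx": 0, "ry": 0, "rz": 0, "gripper": 0.7}, {"dx": 0, "dy": 0, "dz": 0, "rx": 0, "ry": 0, "rz": 0, "gripper": 0.7}]'

```text
t: 8.25
eef_pos: [604.8, -101.6, 140.5]
tcp_rot: [-1.571, -0.0, -1.644]
ft_force: [-0.2, 2.1, -1.9]
opening: 0.694
```

Call:
jog_arm --series '[{"dx": 0, "dy": 0, "dz": 0, "rx": 0, "ry": 0, "rz": 0, "gripper": 0.05}, {"dx": 0, "dy": 0, "dz": 0, "rx": 0, "ry": 0, "rz": 0, "gripper": 0.05}, {"dx": 0, "dy": 0, "dz": 0, "rx": 0, "ry": 0, "rz": 0, "gripper": 0.05}, {"dx": 0, "dy": 0, "dz": 0, "rx": 0, "ry": 0, "rz": 0, "gripper": 0.05}, {"dx": 0, "dy": 0, "dz": 0, "rx": 0, "ry": 0, "rz": 0, "gripper": 0.05}, {"dx": 0, "dy": 0, "dz": 0, "rx": 0, "ry": 0, "rz": 0, "gripper": 0.05}, {"dx": 0, "dy": 0, "dz": 0, "rx": 0, "ry": 0, "rz": 0, "gripper": 0.05}]'

```text
t: 8.95
eef_pos: [605.0, -100.7, 140.9]
tcp_rot: [-1.571, 0.001, -1.644]
ft_force: [0.6, 6.6, 3.3]
opening: 0.319
```

Call:
jog_arm --series '[{"dx": 0, "dy": 0, "dz": 0, "rx": 0, "ry": 0, "rz": 0, "gripper": 0.7}, {"dx": 0, "dy": 0, "dz": 0, "rx": 0, "ry": 0, "rz": 0, "gripper": 0.7}, {"dx": 0, "dy": 0, "dz": 0, "rx": 0, "ry": 0, "rz": 0, "gripper": 0.7}, {"dx": 0, "dy": 0, "dz": 0, "rx": 0, "ry": 0, "rz": 0, "gripper": 0.7}, {"dx": 0, "dy": 0, "dz": 0, "rx": 0, "ry": 0, "rz": 0, "gripper": 0.7}, {"dx": 0, "dy": 0, "dz": 0, "rx": 0, "ry": 0, "rz": 0, "gripper": 0.7}, {"dx": 0, "dy": 0, "dz": 0, "rx": 0, "ry": 0, "rz": 0, "gripper": 0.7}]'

```text
t: 9.65
eef_pos: [604.9, -101.6, 140.5]
tcp_rot: [-1.571, -0.0, -1.644]
ft_force: [-0.6, 1.5, -0.0]
opening: 0.701
```

Call:
jog_arm --series '[{"dx": 0, "dy": 0, "dz": 0, "rx": 0, "ry": 0, "rz": 0, "gripper": 0.05}, {"dx": 0, "dy": 0, "dz": 0, "rx": 0, "ry": 0, "rz": 0, "gripper": 0.05}, {"dx": 0, "dy": 0, "dz": 0, "rx": 0, "ry": 0, "rz": 0, "gripper": 0.05}, {"dx": 0, "dy": 0, "dz": 0, "rx": 0, "ry": 0, "rz": 0, "gripper": 0.05}, {"dx": 0, "dy": 0, "dz": 0, "rx": 0, "ry": 0, "rz": 0, "gripper": 0.05}, {"dx": 0, "dy": 0, "dz": 0, "rx": 0, "ry": 0, "rz": 0, "gripper": 0.05}, {"dx": 0, "dy": 0, "dz": 0, "rx": 0, "ry": 0, "rz": 0, "gripper": 0.05}]'

```text
t: 10.35
eef_pos: [605.1, -100.7, 140.9]
tcp_rot: [-1.571, 0.001, -1.644]
ft_force: [0.9, 6.8, 4.7]
opening: 0.32
```

```bash
python3 - <<'E'
from h import *
im=grab("top","t6"); crop(im,225,130,385,230,5,"t6c")
E
```

```text
(no output)
```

View pics/t6c.png

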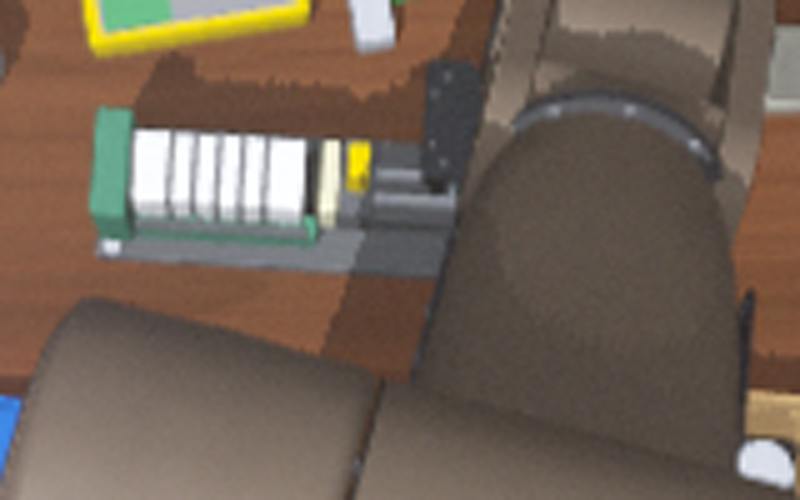

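```bash
python3 - <<'E'
from h import *
im=grab("side","s6"); crop(im,225,140,285,200,10,"s6c")
im=cv2.imread("pics/s4.png"); crop(im,225,140,285,200,10,"s4d")
E
```

```text
(no output)
```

View pics/s6c.png

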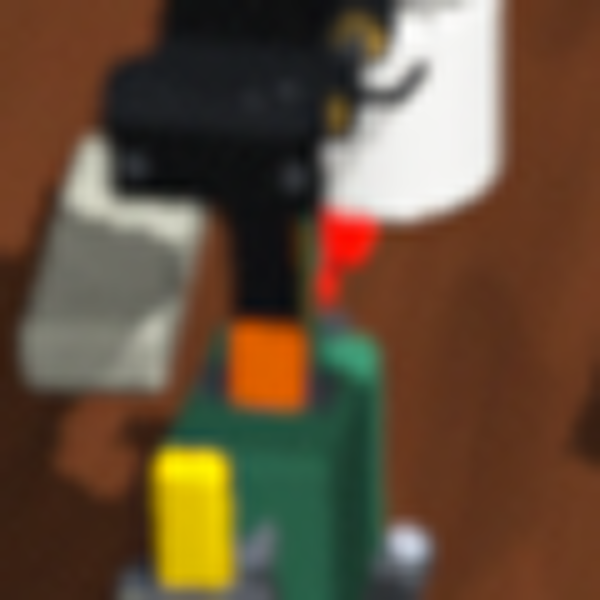

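View pics/s4d.png

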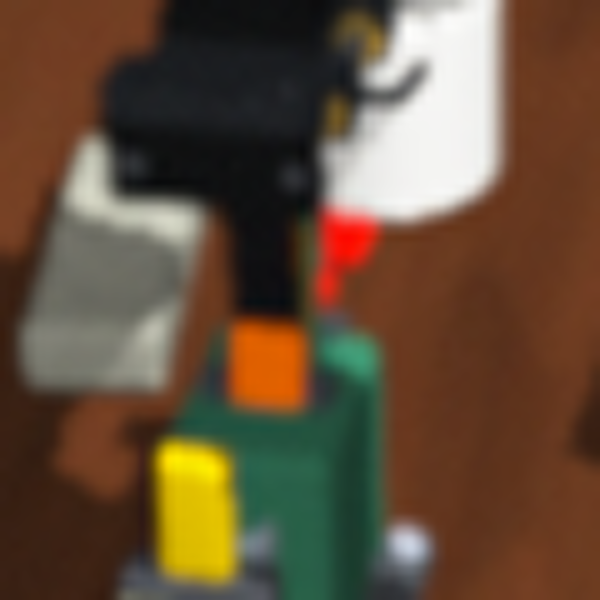

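Call:
jog_arm --series '[{"dx": 0, "dy": 0, "dz": 0, "rx": 0, "ry": 0, "rz": 0, "gripper": 0.9}, {"dx": 0, "dy": 0, "dz": 0, "rx": 0, "ry": 0, "rz": 0, "gripper": 0.9}, {"dx": 0, "dy": 0, "dz": 0, "rx": 0, "ry": 0, "rz": 0, "gripper": 0.9}, {"dx": 0, "dy": 0, "dz": 0, "rx": 0, "ry": 0, "rz": 0, "gripper": 0.9}, {"dx": 0, "dy": 0, "dz": 0, "rx": 0, "ry": 0, "rz": 0, "gripper": 0.9}, {"dx": 0, "dy": 0, "dz": 0, "rx": 0, "ry": 0, "rz": 0, "gripper": 0.9}, {"dx": 0, "dy": 0, "dz": 0, "rx": 0, "ry": 0, "rz": 0, "gripper": 0.9}, {"dx": 0, "dy": 0, "dz": 0, "rx": 0, "ry": 0, "rz": 0, "gripper": 0.9}, {"dx": 0, "dy": 0, "dz": 0, "rx": 0, "ry": 0, "rz": 0, "gripper": 0.9}]'

```text
t: 11.35
eef_pos: [604.9, -101.6, 140.7]
tcp_rot: [-1.571, -0.0, -1.644]
ft_force: [-0.3, 0.3, 0.3]
opening: 0.897
```

```bash
python3 - <<'E'
from h import *
im=grab("side","s7"); crop(im,225,140,285,200,10,"s7c")
im=grab("top","t7"); crop(im,225,130,385,230,5,"t7c")
E
```

View pics/s7c.png

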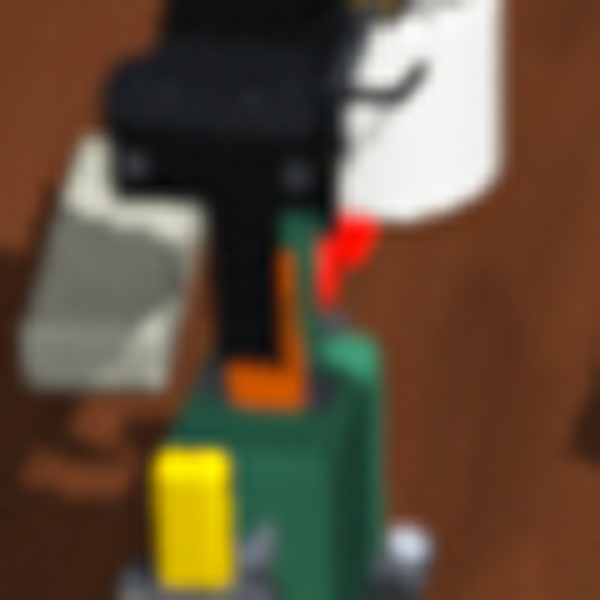

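View pics/t7c.png

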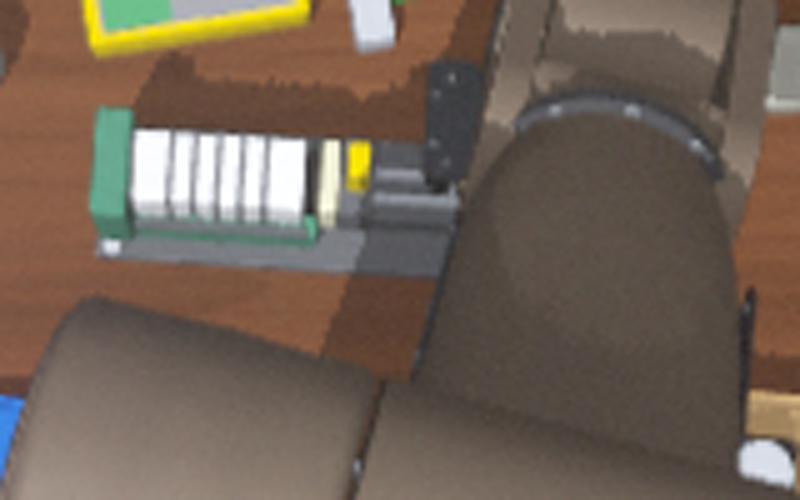

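Call:
jog_arm --series '[{"dx": 0, "dy": 0, "dz": 0, "rx": 0, "ry": 0, "rz": 0, "gripper": 0.05}, {"dx": 0, "dy": 0, "dz": 0, "rx": 0, "ry": 0, "rz": 0, "gripper": 0.05}, {"dx": 0, "dy": 0, "dz": 0, "rx": 0, "ry": 0, "rz": 0, "gripper": 0.05}, {"dx": 0, "dy": 0, "dz": 0, "rx": 0, "ry": 0, "rz": 0, "gripper": 0.05}, {"dx": 0, "dy": 0, "dz": 0, "rx": 0, "ry": 0, "rz": 0, "gripper": 0.05}, {"dx": 0, "dy": 0, "dz": 0, "rx": 0, "ry": 0, "rz": 0, "gripper": 0.05}]'

```text
t: 12.05
eef_pos: [605.2, -100.1, 141.4]
tcp_rot: [-1.57, 0.002, -1.644]
ft_force: [0.4, 11.1, 8.0]
opening: 0.454
```

Call:
jog_arm --series '[{"dx": 0, "dy": 0, "dz": 0, "rx": 0, "ry": 0, "rz": 0, "gripper": 0.05}, {"dx": 0, "dy": 0, "dz": 0, "rx": 0, "ry": 0, "rz": 0, "gripper": 0.05}, {"dx": 0, "dy": 0, "dz": 0, "rx": 0, "ry": 0, "rz": 0, "gripper": 0.05}, {"dx": 0, "dy": 0, "dz": 0, "rx": 0, "ry": 0, "rz": 0, "gripper": 0.05}]'

```text
t: 12.45
eef_pos: [605.2, -100.7, 141.6]
tcp_rot: [-1.57, 0.001, -1.644]
ft_force: [-1.6, 4.2, 8.3]
opening: 0.317
```

```bash
python3 - <<'E'
from h import *
im=grab("top","t8"); crop(im,225,130,385,230,5,"t8c")
E
```

```text
(no output)
```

View pics/t8c.png

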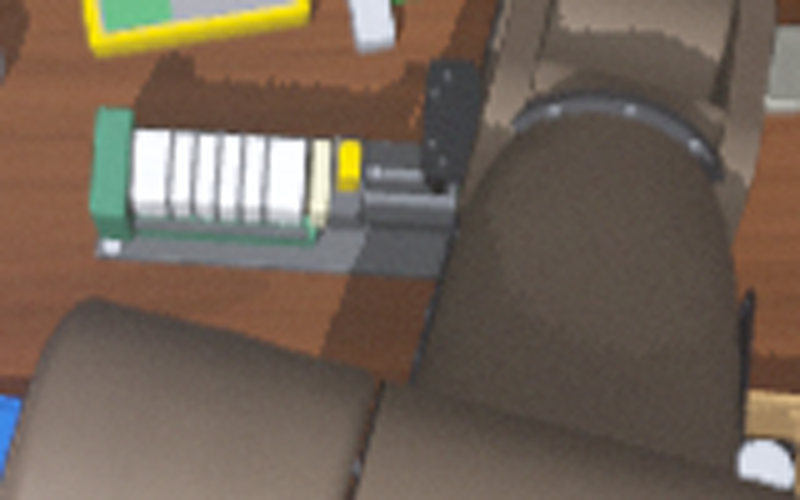

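Call:
jog_arm --series '[{"dx": 0, "dy": 0, "dz": 0, "rx": 0, "ry": 0, "rz": 0, "gripper": 0.85}, {"dx": 0, "dy": 0, "dz": 0, "rx": 0, "ry": 0, "rz": 0, "gripper": 0.85}, {"dx": 0, "dy": 0, "dz": 0, "rx": 0, "ry": 0, "rz": 0, "gripper": 0.85}, {"dx": 0, "dy": 0, "dz": 0, "rx": 0, "ry": 0, "rz": 0, "gripper": 0.85}, {"dx": 0, "dy": 0, "dz": 0, "rx": 0, "ry": 0, "rz": 0, "gripper": 0.85}, {"dx": 0, "dy": 0, "dz": 0, "rx": 0, "ry": 0, "rz": 0, "gripper": 0.85}, {"dx": 0, "dy": 0, "dz": 0, "rx": 0, "ry": 0, "rz": 0, "gripper": 0.85}, {"dx": 0, "dy": 0, "dz": 0, "rx": 0, "ry": 0, "rz": 0, "gripper": 0.85}, {"dx": 0, "dy": 0, "dz": 0, "rx": 0, "ry": 0, "rz": 0, "gripper": 0.85}, {"dx": 0, "dy": 0, "dz": 0, "rx": 0, "ry": 0, "rz": 0, "gripper": 0.85}]'

```text
t: 13.5
eef_pos: [604.9, -101.6, 140.7]
tcp_rot: [-1.571, -0.0, -1.644]
ft_force: [0.5, 0.3, -0.1]
opening: 0.85
```

Call:
jog_arm --series '[{"dx": 0, "dy": 0, "dz": 0, "rx": 0, "ry": 0, "rz": 0, "gripper": 0.05}, {"dx": 0, "dy": 0, "dz": 0, "rx": 0, "ry": 0, "rz": 0, "gripper": 0.05}, {"dx": 0, "dy": 0, "dz": 0, "rx": 0, "ry": 0, "rz": 0, "gripper": 0.05}, {"dx": 0, "dy": 0, "dz": 0, "rx": 0, "ry": 0, "rz": 0, "gripper": 0.05}, {"dx": 0, "dy": 0, "dz": 0, "rx": 0, "ry": 0, "rz": 0, "gripper": 0.05}, {"dx": 0, "dy": 0, "dz": 0, "rx": 0, "ry": 0, "rz": 0, "gripper": 0.05}, {"dx": 0, "dy": 0, "dz": 0, "rx": 0, "ry": 0, "rz": 0, "gripper": 0.05}, {"dx": 0, "dy": 0, "dz": 0, "rx": 0, "ry": 0, "rz": 0, "gripper": 0.05}, {"dx": 0, "dy": 0, "dz": 0, "rx": 0, "ry": 0, "rz": 0, "gripper": 0.05}, {"dx": 0, "dy": 0, "dz": 0, "rx": 0, "ry": 0, "rz": 0, "gripper": 0.05}]'

```text
t: 14.5
eef_pos: [605.2, -100.5, 141.6]
tcp_rot: [-1.57, 0.002, -1.644]
ft_force: [-2.2, 7.1, 8.8]
opening: 0.324
```

```bash
python3 - <<'E'
from h import *
im=grab("top","t9"); crop(im,225,130,385,230,5,"t9c")
E
```

```text
(no output)
```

View pics/t9c.png

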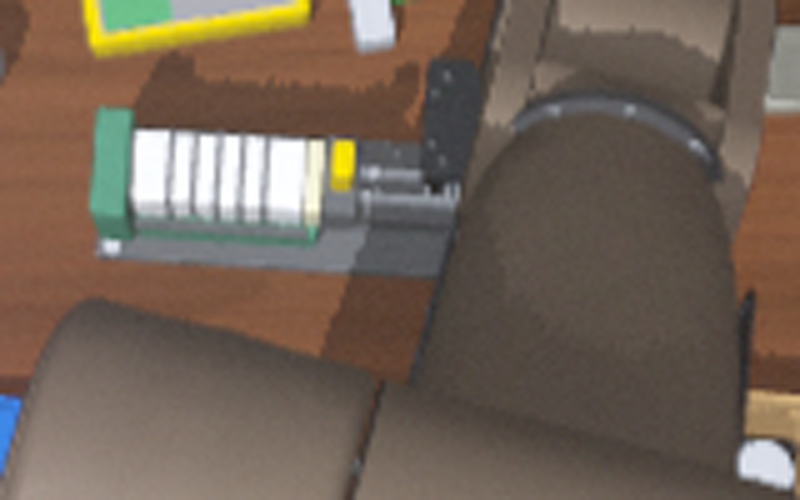

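Cap is almost or fully home (cap at crop x≈315, no dark gap). Two more full strokes to be sure.

Call:
jog_arm --series '[{"dx": 0, "dy": 0, "dz": 0, "rx": 0, "ry": 0, "rz": 0, "gripper": 0.85}, {"dx": 0, "dy": 0, "dz": 0, "rx": 0, "ry": 0, "rz": 0, "gripper": 0.85}, {"dx": 0, "dy": 0, "dz": 0, "rx": 0, "ry": 0, "rz": 0, "gripper": 0.85}, {"dx": 0, "dy": 0, "dz": 0, "rx": 0, "ry": 0, "rz": 0, "gripper": 0.85}, {"dx": 0, "dy": 0, "dz": 0, "rx": 0, "ry": 0, "rz": 0, "gripper": 0.85}, {"dx": 0, "dy": 0, "dz": 0, "rx": 0, "ry": 0, "rz": 0, "gripper": 0.85}, {"dx": 0, "dy": 0, "dz": 0, "rx": 0, "ry": 0, "rz": 0, "gripper": 0.85}, {"dx": 0, "dy": 0, "dz": 0, "rx": 0, "ry": 0, "rz": 0, "gripper": 0.85}, {"dx": 0, "dy": 0, "dz": 0, "rx": 0, "ry": 0, "rz": 0, "gripper": 0.85}, {"dx": 0, "dy": 0, "dz": 0, "rx": 0, "ry": 0, "rz": 0, "gripper": 0.85}]'

```text
t: 15.55
eef_pos: [604.9, -101.6, 140.7]
tcp_rot: [-1.571, -0.0, -1.644]
ft_force: [-0.8, -0.0, 0.0]
opening: 0.852
```

Call:
jog_arm --series '[{"dx": 0, "dy": 0, "dz": 0, "rx": 0, "ry": 0, "rz": 0, "gripper": 0.05}, {"dx": 0, "dy": 0, "dz": 0, "rx": 0, "ry": 0, "rz": 0, "gripper": 0.05}, {"dx": 0, "dy": 0, "dz": 0, "rx": 0, "ry": 0, "rz": 0, "gripper": 0.05}, {"dx": 0, "dy": 0, "dz": 0, "rx": 0, "ry": 0, "rz": 0, "gripper": 0.05}, {"dx": 0, "dy": 0, "dz": 0, "rx": 0, "ry": 0, "rz": 0, "gripper": 0.05}, {"dx": 0, "dy": 0, "dz": 0, "rx": 0, "ry": 0, "rz": 0, "gripper": 0.05}, {"dx": 0, "dy": 0, "dz": 0, "rx": 0, "ry": 0, "rz": 0, "gripper": 0.05}, {"dx": 0, "dy": 0, "dz": 0, "rx": 0, "ry": 0, "rz": 0, "gripper": 0.05}, {"dx": 0, "dy": 0, "dz": 0, "rx": 0, "ry": 0, "rz": 0, "gripper": 0.05}, {"dx": 0, "dy": 0, "dz": 0, "rx": 0, "ry": 0, "rz": 0, "gripper": 0.05}]'

```text
t: 16.55
eef_pos: [605.0, -100.4, 140.9]
tcp_rot: [-1.571, 0.002, -1.644]
ft_force: [1.1, 7.2, 2.4]
opening: 0.328
```

```bash
python3 - <<'E'
from h import *
im=grab("top","t10"); crop(im,240,145,310,190,11,"t10c")
for n in("t8","t9","t10"):
    im=cv2.imread(f"pics/{n}.png"); print(blob(mask(im,"yellow",(285,150,312,175)))[0])
E
```

```text
[294.41666667 162.52777778]
[293.15384615 162.48717949]
[293.21052632 162.44736842]
```

View pics/t10c.png

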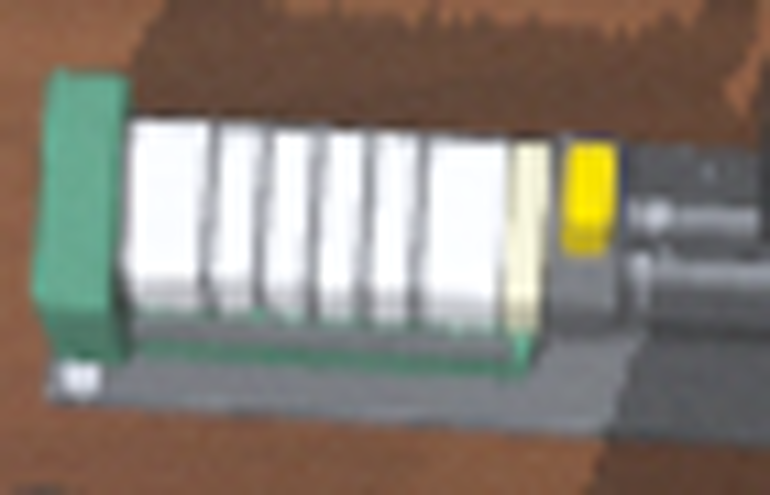

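Call:
jog_arm --series '[{"dx": 0, "dy": 0, "dz": 0, "rx": 0, "ry": 0, "rz": 0, "gripper": 0.95}, {"dx": 0, "dy": 0, "dz": 0, "rx": 0, "ry": 0, "rz": 0, "gripper": 0.95}, {"dx": 0, "dy": 0, "dz": 0, "rx": 0, "ry": 0, "rz": 0, "gripper": 0.95}, {"dx": 0, "dy": 0, "dz": 0, "rx": 0, "ry": 0, "rz": 0, "gripper": 0.95}, {"dx": 0, "dy": 0, "dz": 0, "rx": 0, "ry": 0, "rz": 0, "gripper": 0.95}, {"dx": 0, "dy": 0, "dz": 0, "rx": 0, "ry": 0, "rz": 0, "gripper": 0.95}, {"dx": 0, "dy": 0, "dz": 0, "rx": 0, "ry": 0, "rz": 0, "gripper": 0.95}, {"dx": 0, "dy": 0, "dz": 0, "rx": 0, "ry": 0, "rz": 0, "gripper": 0.95}, {"dx": 0, "dy": 0, "dz": 0, "rx": 0, "ry": 0, "rz": 0, "gripper": 0.95}, {"dx": 0, "dy": 0, "dz": 0, "rx": 0, "ry": 0, "rz": 0, "gripper": 0.95}, {"dx": 0, "dy": 0, "dz": 0, "rx": 0, "ry": 0, "rz": 0, "gripper": 0.95}]'

```text
t: 17.7
eef_pos: [604.9, -101.6, 140.7]
tcp_rot: [-1.571, -0.0, -1.644]
ft_force: [-0.9, 0.6, -0.3]
opening: 0.951
```

Call:
jog_arm --series '[{"dx": 0, "dy": 0, "dz": 0, "rx": 0, "ry": 0, "rz": 0, "gripper": 0.05}, {"dx": 0, "dy": 0, "dz": 0, "rx": 0, "ry": 0, "rz": 0, "gripper": 0.05}, {"dx": 0, "dy": 0, "dz": 0, "rx": 0, "ry": 0, "rz": 0, "gripper": 0.05}, {"dx": 0, "dy": 0, "dz": 0, "rx": 0, "ry": 0, "rz": 0, "gripper": 0.05}, {"dx": 0, "dy": 0, "dz": 0, "rx": 0, "ry": 0, "rz": 0, "gripper": 0.05}, {"dx": 0, "dy": 0, "dz": 0, "rx": 0, "ry": 0, "rz": 0, "gripper": 0.05}, {"dx": 0, "dy": 0, "dz": 0, "rx": 0, "ry": 0, "rz": 0, "gripper": 0.05}, {"dx": 0, "dy": 0, "dz": 0, "rx": 0, "ry": 0, "rz": 0, "gripper": 0.05}, {"dx": 0, "dy": 0, "dz": 0, "rx": 0, "ry": 0, "rz": 0, "gripper": 0.05}, {"dx": 0, "dy": 0, "dz": 0, "rx": 0, "ry": 0, "rz": 0, "gripper": 0.05}, {"dx": 0, "dy": 0, "dz": 0, "rx": 0, "ry": 0, "rz": 0, "gripper": 0.05}]'

```text
t: 18.8
eef_pos: [605.0, -100.4, 140.9]
tcp_rot: [-1.571, 0.002, -1.644]
ft_force: [0.7, 7.6, 3.7]
opening: 0.328
```

```bash
python3 - <<'E'
from h import *
im=grab("top","t11"); crop(im,240,145,310,190,11,"t11c")
print(blob(mask(im,"yellow",(285,150,312,175)))[0])
E
```

```text
[293.16216216 162.43243243]
```

View pics/t11c.png

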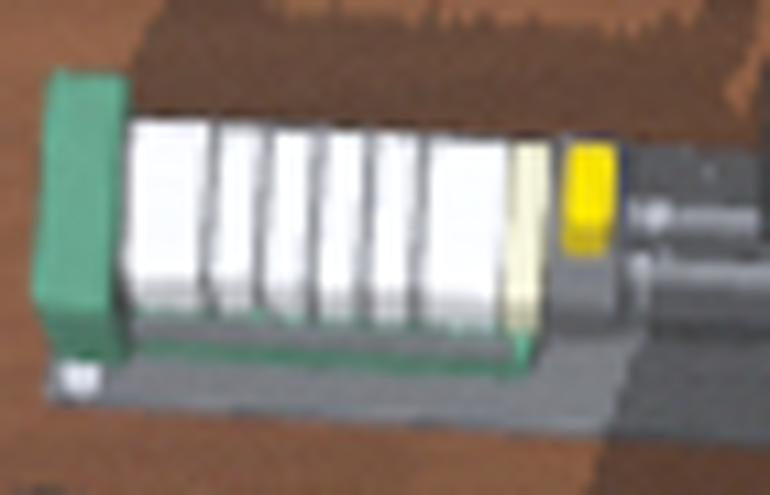

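Call:
jog_arm --series '[{"dx": 0, "dy": 0, "dz": 0, "rx": 0, "ry": 0, "rz": 0, "gripper": 0.7}, {"dx": 0, "dy": 0, "dz": 0, "rx": 0, "ry": 0, "rz": 0, "gripper": 0.7}, {"dx": 0, "dy": 0, "dz": 0, "rx": 0, "ry": 0, "rz": 0, "gripper": 0.7}, {"dx": 0, "dy": 0, "dz": 0, "rx": 0, "ry": 0, "rz": 0, "gripper": 0.7}, {"dx": 0, "dy": 0, "dz": 0, "rx": 0, "ry": 0, "rz": 0, "gripper": 0.7}, {"dx": 0, "dy": 0, "dz": 0.03, "rx": 0, "ry": 0, "rz": 0, "gripper": 0.7}, {"dx": 0, "dy": 0, "dz": 0.04, "rx": 0, "ry": 0, "rz": 0, "gripper": 0.7}, {"dx": 0, "dy": -0.02, "dz": 0.01, "rx": 0, "ry": 0, "rz": 8.5, "gripper": 0.0}, {"dx": 0, "dy": -0.02, "dz": 0, "rx": 0, "ry": 0, "rz": 8.5, "gripper": 0.0}, {"dx": -0.005, "dy": -0.02, "dz": 0, "rx": 0, "ry": 0, "rz": 8.5, "gripper": 0.0}, {"dx": 0, "dy": -0.017, "dz": 0, "rx": 0, "ry": 0, "rz": 8.5, "gripper": 0.0}, {"dx": 0, "dy": 0, "dz": 0, "rx": 0, "ry": 0, "rz": 8.5, "gripper": 0.0}]'

```text
t: 20.05
eef_pos: [599.7, -180.8, 220.6]
tcp_rot: [-1.571, -0.001, -0.898]
ft_force: [0.7, 0.5, -0.0]
opening: 0.338
```

Call:
jog_arm --series '[{"dx": 0, "dy": 0, "dz": 0, "rx": 0, "ry": 0, "rz": 8.5, "gripper": 0.0}, {"dx": 0, "dy": 0, "dz": 0, "rx": 0, "ry": 0, "rz": 8.5, "gripper": 0.0}, {"dx": 0, "dy": 0, "dz": 0, "rx": 0, "ry": 0, "rz": 8.5, "gripper": 0.0}, {"dx": 0, "dy": 0, "dz": 0, "rx": 0, "ry": 0, "rz": 8.5, "gripper": 0.0}, {"dx": 0, "dy": 0, "dz": 0, "rx": 0, "ry": 0, "rz": 8.5, "gripper": 0.0}, {"dx": 0, "dy": 0, "dz": -0.01, "rx": 0, "ry": 0, "rz": 5, "gripper": 0.0}]'

```text
t: 20.65
eef_pos: [600.3, -179.1, 211.6]
tcp_rot: [-1.572, -0.002, -0.067]
ft_force: [1.6, -0.2, 0.3]
opening: 0.005
```

```bash
python3 - <<'E'
from h import *
im=grab("side","s12"); crop(im,190,90,310,210,5,"s12c")
print(env.state()["joints"])
E
```

```text
[-3.95240137e-01  5.07966137e-01  1.57581352e+00 -3.20672200e-04
  1.05878286e+00 -3.31123333e-01]
```

View pics/s12c.png

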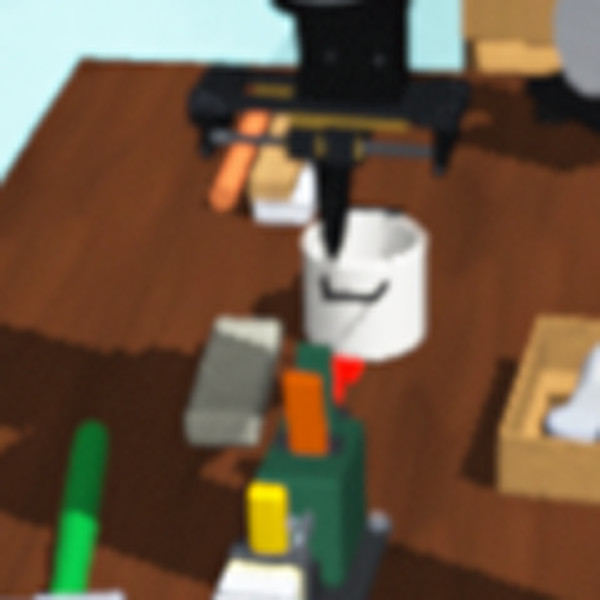

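Call:
jog_arm --series '[{"dx": 0, "dy": 0.001, "dz": -0.04, "rx": 0, "ry": 0, "rz": 0, "gripper": 0.0}, {"dx": 0, "dy": 0, "dz": -0.036, "rx": 0, "ry": 0, "rz": 0, "gripper": 0.0}, {"dx": 0, "dy": 0, "dz": -0.008, "rx": 0, "ry": 0, "rz": 0, "gripper": 0.0}, {"dx": 0, "dy": 0, "dz": -0.008, "rx": 0, "ry": 0, "rz": 0, "gripper": 0.0}, {"dx": 0, "dy": 0, "dz": -0.008, "rx": 0, "ry": 0, "rz": 0, "gripper": 0.0}, {"dx": 0, "dy": 0, "dz": -0.006, "rx": 0, "ry": 0, "rz": 0, "gripper": 0.0}]'

```text
t: 21.3
eef_pos: [600.5, -178.1, 105.7]
tcp_rot: [-1.572, -0.002, -0.073]
ft_force: [-2.5, -0.7, 5.7]
opening: -0.001
```

Call:
jog_arm --series '[{"dx": 0, "dy": 0, "dz": -0.003, "rx": 0, "ry": 0, "rz": 0, "gripper": 0.0}, {"dx": 0, "dy": 0, "dz": -0.002, "rx": 0, "ry": 0, "rz": 0, "gripper": 0.0}, {"dx": 0, "dy": 0, "dz": 0, "rx": 0, "ry": 0, "rz": 0, "gripper": 0.0}]'

```text
t: 21.6
eef_pos: [600.8, -178.1, 103.4]
tcp_rot: [-1.572, -0.004, -0.073]
ft_force: [-8.9, -0.2, 27.9]
opening: 0.004
```

Call:
jog_arm --series '[{"dx": 0, "dy": 0, "dz": 0.03, "rx": 0, "ry": 0, "rz": 0, "gripper": 0.0}, {"dx": 0, "dy": 0, "dz": 0.045, "rx": 0, "ry": 0, "rz": 0, "gripper": 0.0}, {"dx": 0, "dy": 0, "dz": 0.035, "rx": 0, "ry": 0, "rz": 0, "gripper": 0.5}, {"dx": 0.003, "dy": 0.041, "dz": 0, "rx": 0, "ry": 0, "rz": 0, "gripper": 0.5}, {"dx": 0.003, "dy": 0.042, "dz": 0, "rx": 0, "ry": 0, "rz": 0, "gripper": 0.5}, {"dx": 0.003, "dy": 0.042, "dz": 0, "rx": 0, "ry": 0, "rz": 0, "gripper": 0.5}, {"dx": 0.003, "dy": 0.042, "dz": 0, "rx": 0, "ry": 0, "rz": 0, "gripper": 0.5}, {"dx": 0.003, "dy": 0.041, "dz": 0, "rx": 0, "ry": 0, "rz": 0, "gripper": 0.5}, {"dx": 0, "dy": 0, "dz": 0, "rx": 0, "ry": 0, "rz": 0, "gripper": 0.5}]'

```text
t: 22.5
eef_pos: [615.1, 34.8, 210.4]
tcp_rot: [-1.57, -0.001, -0.069]
ft_force: [0.0, -0.8, -1.1]
opening: 0.484
```

```bash
python3 - <<'E'
from h import *
im=grab("side","s13"); crop(im,190,110,310,230,5,"s13c")
im=grab("top","t13"); crop(im,225,130,385,230,5,"t13c")
E
```

```text
(no output)
```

View pics/s13c.png

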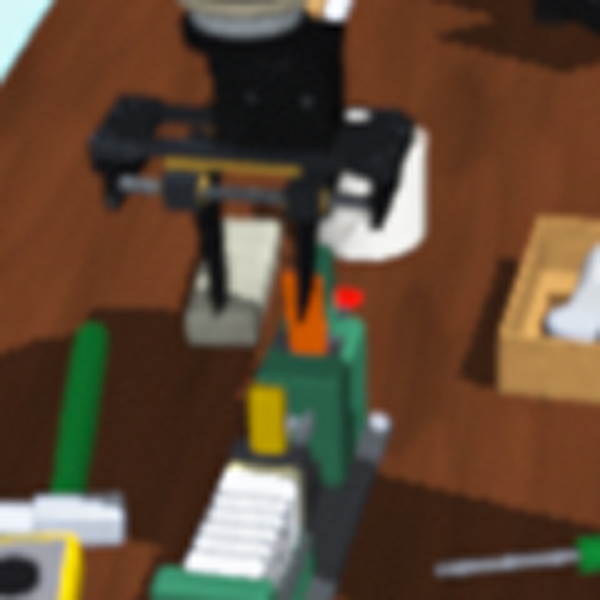

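View pics/t13c.png

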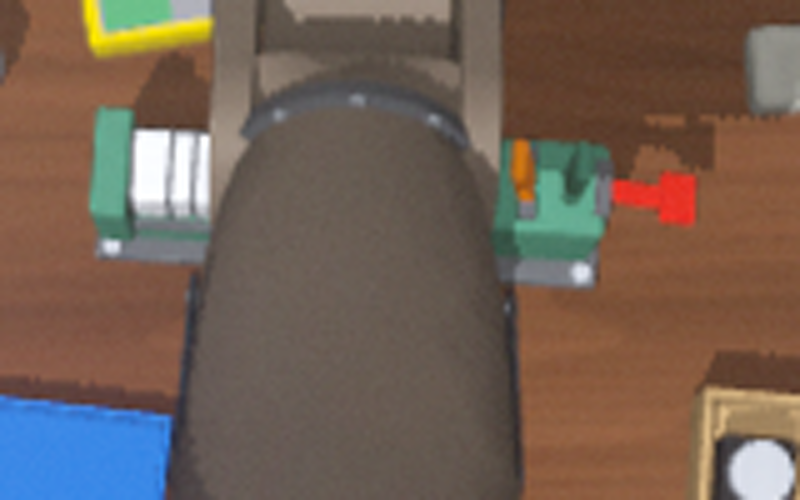

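```bash
python3 - <<'E'
from h import *
print(env.state()["eef_pos"], blob(mask(cv2.imread("pics/t11.png"),"yellow",(285,150,312,175))))
for p in [(590,188)]: print(plane("top",((p[0]+.5)/11-.5+240,(p[1]+.5)/11-.5+145),140))
m=mask(cv2.imread("pics/s13.png"),"yellow",(230,180,260,205));b=blob(m);print(b, ((b[0]-[190,110])*5))
print([ (proj("side",X)-[190,110])*5 for X in ([615.8,30.6,125],[614.,31,199])])
print([ (proj("side",[615.8,y,110+15])) for y in (20,30,40)])
E
```

```text
[615.06398064  31.23499863 210.17033428] (array([293.16216216, 162.43243243]), array([291, 158,   5,  10,  37], dtype=int32))
[615.07938878  31.23870756 140.        ]
(array([242.97894737, 193.56842105]), array([240, 187,   7,  14,  95], dtype=int32)) [264.89473684 417.84210526]
[array([268.13937925, 403.96600182]), array([265.3925022 , 302.86512102])]
[array([244.1717564 , 188.99942881]), array([243.65884954, 190.69104609]), array([243.13963995, 192.4034504 ])]
```

Call:
jog_arm --series '[{"dx": 0, "dy": 0, "dz": -0.03, "rx": 0, "ry": 0, "rz": 0, "gripper": 0.5}, {"dx": 0, "dy": 0, "dz": -0.03, "rx": 0, "ry": 0, "rz": 0, "gripper": 0.5}, {"dx": 0, "dy": 0, "dz": -0.02, "rx": 0, "ry": 0, "rz": 0, "gripper": 0.5}, {"dx": 0, "dy": 0, "dz": -0.013, "rx": 0, "ry": 0, "rz": 0, "gripper": 0.1}, {"dx": 0, "dy": 0, "dz": 0, "rx": 0, "ry": 0, "rz": 0, "gripper": 0.1}, {"dx": 0, "dy": 0, "dz": 0, "rx": 0, "ry": 0, "rz": 0, "gripper": 0.1}, {"dx": 0, "dy": 0, "dz": 0, "rx": 0, "ry": 0, "rz": 0, "gripper": 0.1}, {"dx": 0, "dy": 0, "dz": 0, "rx": 0, "ry": 0, "rz": 0, "gripper": 0.1}]'

```text
t: 23.4
eef_pos: [615.9, 30.1, 117.9]
tcp_rot: [-1.571, -0.003, -0.073]
ft_force: [3.6, -2.8, 1.5]
opening: 0.232
```

Gripped the post (22 mm). Pull back along −x of the clamp.

Call:
jog_arm --series '[{"dx": -0.0004, "dy": -0.005, "dz": 0, "rx": 0, "ry": 0, "rz": 0, "gripper": 0.1}, {"dx": -0.0004, "dy": -0.005, "dz": 0, "rx": 0, "ry": 0, "rz": 0, "gripper": 0.1}, {"dx": -0.0004, "dy": -0.005, "dz": 0, "rx": 0, "ry": 0, "rz": 0, "gripper": 0.1}, {"dx": -0.0004, "dy": -0.005, "dz": 0, "rx": 0, "ry": 0, "rz": 0, "gripper": 0.1}, {"dx": -0.0004, "dy": -0.005, "dz": 0, "rx": 0, "ry": 0, "rz": 0, "gripper": 0.1}]'

```text
t: 23.9
eef_pos: [614.1, 5.8, 117.9]
tcp_rot: [-1.57, -0.004, -0.073]
ft_force: [6.0, 4.0, 2.1]
opening: 0.229
```

Call:
jog_arm --series '[{"dx": -0.0004, "dy": -0.004, "dz": 0, "rx": 0, "ry": 0, "rz": 0, "gripper": 0.1}, {"dx": -0.0001, "dy": -0.002, "dz": 0, "rx": 0, "ry": 0, "rz": 0, "gripper": 0.1}, {"dx": -0.0001, "dy": -0.002, "dz": 0, "rx": 0, "ry": 0, "rz": 0, "gripper": 0.1}]'

```text
t: 24.2
eef_pos: [613.6, -0.5, 117.8]
tcp_rot: [-1.567, -0.004, -0.074]
ft_force: [9.4, 25.2, 0.0]
opening: 0.23
```

Call:
jog_arm --series '[{"dx": 0, "dy": 0.002, "dz": 0, "rx": 0, "ry": 0, "rz": 0, "gripper": 0.8}, {"dx": 0, "dy": 0, "dz": 0, "rx": 0, "ry": 0, "rz": 0, "gripper": 0.8}, {"dx": 0, "dy": 0, "dz": 0, "rx": 0, "ry": 0, "rz": 0, "gripper": 0.8}, {"dx": 0, "dy": 0, "dz": 0.03, "rx": 0, "ry": 0, "rz": 0, "gripper": 0.8}, {"dx": 0, "dy": 0, "dz": 0.045, "rx": 0, "ry": 0, "rz": 0, "gripper": 0.8}, {"dx": 0.003, "dy": 0.035, "dz": 0, "rx": 0, "ry": 0, "rz": 0, "gripper": 0.8}, {"dx": 0.003, "dy": 0.035, "dz": 0, "rx": 0, "ry": 0, "rz": 0, "gripper": 0.8}, {"dx": 0.002, "dy": 0.035, "dz": 0, "rx": 0, "ry": 0, "rz": 0, "gripper": 0.8}, {"dx": 0, "dy": 0, "dz": 0, "rx": 0, "ry": 0, "rz": 0, "gripper": 0.8}]'

```text
t: 25.1
eef_pos: [620.1, 107.6, 191.7]
tcp_rot: [-1.57, -0.0, -0.07]
ft_force: [-0.6, -0.4, -0.4]
opening: 0.796
```

```bash
python3 - <<'E'
from h import *
im=grab("side","s14"); crop(im,190,110,310,265,5,"s14c"); 
im=grab("top","t14"); crop(im,225,130,385,230,5,"t14c")
print(env.state()["eef_pos"],env.state()["tcp_rot"])
g=lambda p:plane("top",((p[0]+.5)/11-.5+240,(p[1]+.5)/11-.5+145),91)
print(np.mean([g(p) for p in[(132,118),(508,140),(500,300),(126,285)]],0))
E
```

```text
[620.10771468 104.66880996 191.57203636] [-1.57114288e+00  2.40828095e-04 -7.14368263e-02]
[621.41590394 108.27580153  91.        ]
```

View pics/s14c.png

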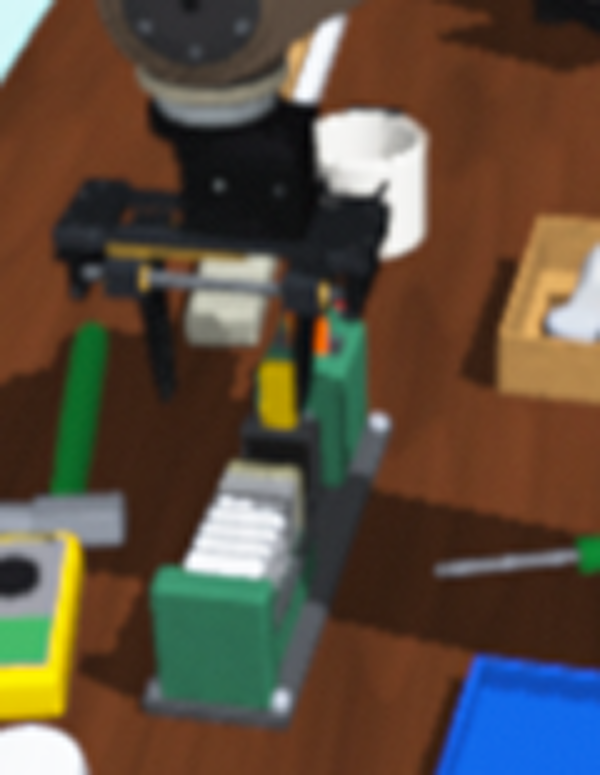

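View pics/t14c.png

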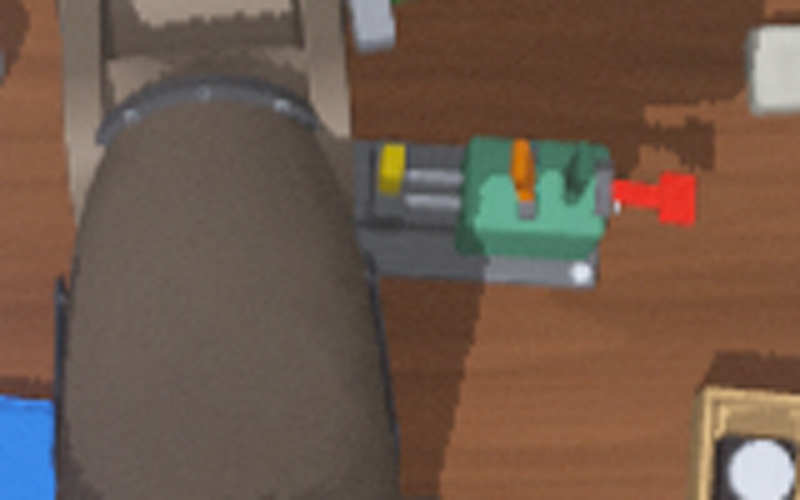

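Call:
jog_arm --series '[{"dx": 0.001, "dy": 0.001, "dz": -0.04, "rx": 0, "ry": 0, "rz": 0, "gripper": 0.8}, {"dx": 0, "dy": 0, "dz": -0.04, "rx": 0, "ry": 0, "rz": 0, "gripper": 0.8}, {"dx": 0, "dy": 0, "dz": -0.03, "rx": 0, "ry": 0, "rz": 0, "gripper": 0.8}, {"dx": 0, "dy": 0, "dz": -0.015, "rx": 0, "ry": 0, "rz": 0, "gripper": 0.8}, {"dx": 0, "dy": 0, "dz": 0, "rx": 0, "ry": 0, "rz": 0, "gripper": 0.8}]'

```text
t: 25.7
eef_pos: [620.7, 104.3, 65.1]
tcp_rot: [-1.571, 0.003, -0.074]
ft_force: [0.5, -0.5, 0.0]
opening: 0.801
```

Call:
jog_arm --series '[{"dx": 0, "dy": 0, "dz": 0.001, "rx": 0, "ry": 0, "rz": 0, "gripper": 0.3}, {"dx": 0, "dy": 0, "dz": 0, "rx": 0, "ry": 0, "rz": 0, "gripper": 0.3}, {"dx": 0, "dy": 0, "dz": 0, "rx": 0, "ry": 0, "rz": 0, "gripper": 0.3}, {"dx": 0, "dy": 0, "dz": 0, "rx": 0, "ry": 0, "rz": 0, "gripper": 0.3}, {"dx": 0, "dy": 0, "dz": 0, "rx": 0, "ry": 0, "rz": 0, "gripper": 0.3}, {"dx": 0, "dy": 0, "dz": 0, "rx": 0, "ry": 0, "rz": 0, "gripper": 0.3}, {"dx": 0, "dy": 0, "dz": 0, "rx": 0, "ry": 0, "rz": 0, "gripper": 0.3}]'

```text
t: 26.4
eef_pos: [621.6, 105.5, 68.5]
tcp_rot: [-1.571, -0.001, -0.073]
ft_force: [-1.3, 0.8, 6.3]
opening: 0.479
```

Call:
jog_arm --series '[{"dx": 0, "dy": -0.001, "dz": 0.005, "rx": 0, "ry": 0, "rz": 0, "gripper": 0.3}, {"dx": 0, "dy": -0.001, "dz": 0.015, "rx": 0, "ry": 0, "rz": 0, "gripper": 0.3}, {"dx": 0, "dy": 0, "dz": 0.025, "rx": 0, "ry": 0, "rz": 0, "gripper": 0.3}, {"dx": 0, "dy": 0, "dz": 0.025, "rx": 0, "ry": 0, "rz": 0, "gripper": 0.3}, {"dx": 0, "dy": 0, "dz": 0.02, "rx": 0, "ry": 0, "rz": 0, "gripper": 0.3}, {"dx": 0, "dy": 0, "dz": 0, "rx": 0, "ry": 0, "rz": 0, "gripper": 0.3}]'

```text
t: 27.0
eef_pos: [622.4, 103.5, 161.1]
tcp_rot: [-1.57, -0.005, -0.073]
ft_force: [-0.2, -0.2, -3.0]
opening: 0.484
```

```bash
python3 - <<'E'
from h import *
im=grab("side","s15"); crop(im,170,110,350,310,3.5,"s15c"); s=env.state(); print(s["eef_pos"],s["ft_force"],s["opening"])
T=cv2.imread("pics/top0.png"); crop(T,185,195,270,270,8,"tray")
E
```

```text
[621.6430555  103.40888397 159.09150154] [ 0.06678503 -0.44676427 -3.89504531] 0.47948563003161193
```

View pics/s15c.png

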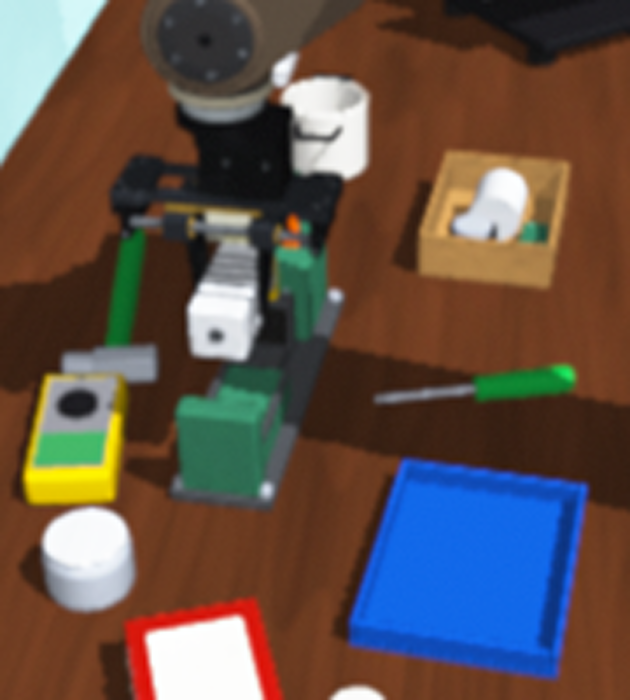

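View pics/tray.png

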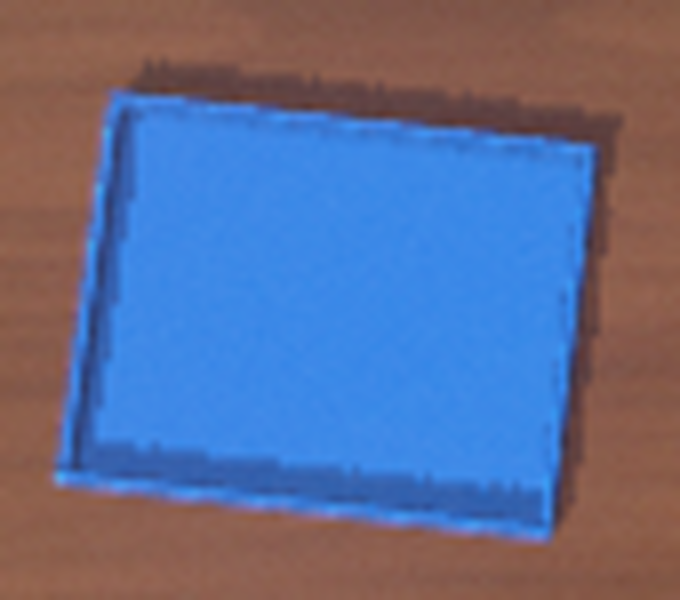

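Call:
jog_arm --series '[{"dx": -0.015, "dy": 0.01, "dz": 0, "rx": 0, "ry": 0, "rz": 0, "gripper": 0.3}, {"dx": -0.03, "dy": 0.02, "dz": 0, "rx": 0, "ry": 0, "rz": 0, "gripper": 0.3}, {"dx": -0.035, "dy": 0.024, "dz": 0, "rx": 0, "ry": 0, "rz": -1, "gripper": 0.3}, {"dx": -0.035, "dy": 0.024, "dz": 0, "rx": 0, "ry": 0, "rz": -1, "gripper": 0.3}, {"dx": -0.035, "dy": 0.024, "dz": 0, "rx": 0, "ry": 0, "rz": 0, "gripper": 0.3}, {"dx": -0.03, "dy": 0.02, "dz": -0.005, "rx": 0, "ry": 0, "rz": 0, "gripper": 0.3}, {"dx": -0.02, "dy": 0.013, "dz": -0.01, "rx": 0, "ry": 0, "rz": 0, "gripper": 0.3}, {"dx": -0.014, "dy": 0.009, "dz": -0.015, "rx": 0, "ry": 0, "rz": 0, "gripper": 0.3}, {"dx": 0, "dy": 0, "dz": -0.02, "rx": 0, "ry": 0, "rz": 0, "gripper": 0.3}, {"dx": 0, "dy": 0, "dz": 0, "rx": 0, "ry": 0, "rz": 0, "gripper": 0.3}]'

```text
t: 28.05
eef_pos: [405.7, 247.1, 105.4]
tcp_rot: [-1.573, 0.004, -0.107]
ft_force: [-0.7, 0.5, -3.0]
opening: 0.481
```

```bash
python3 - <<'E'
from h import *
im=grab("side","s16"); crop(im,210,140,370,310,3.5,"s16c"); s=env.state(); print(s["eef_pos"],s["ft_force"],s["opening"],s["tcp_rot"])
print(np.mean([plane("top",((u+.5)/8-.5+185,(v+.5)/8-.5+195),26) for u,v in[(112,92),(597,147),(552,540),(57,483)]],0))
E
```

```text
[406.54774729 247.15243014 106.56147625] [ 0.16624481 -0.36413515 -2.81416669] 0.4823004796042022 [-1.57246383  0.00276958 -0.10737577]
[407.0731875  248.93873059  26.        ]
```

View pics/s16c.png

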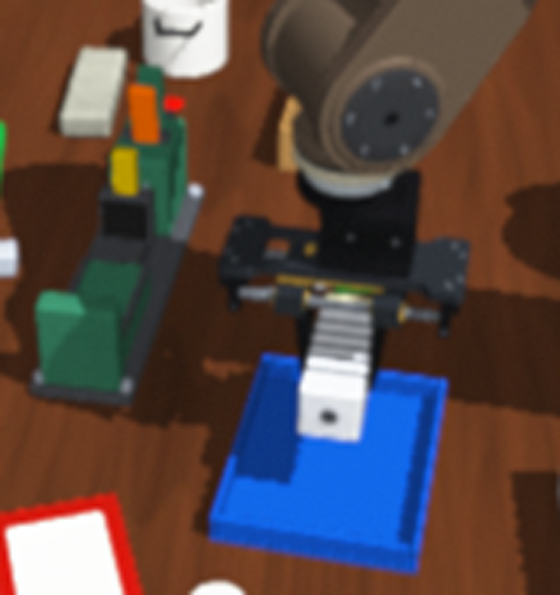

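Call:
jog_arm --series '[{"dx": 0, "dy": 0.003, "dz": -0.025, "rx": 0, "ry": 0, "rz": 0, "gripper": 0.3}, {"dx": 0, "dy": 0, "dz": -0.025, "rx": 0, "ry": 0, "rz": 0, "gripper": 0.3}, {"dx": 0, "dy": 0, "dz": -0.015, "rx": 0, "ry": 0, "rz": 0, "gripper": 0.3}, {"dx": 0, "dy": 0, "dz": -0.006, "rx": 0, "ry": 0, "rz": 0, "gripper": 0.3}, {"dx": 0, "dy": 0, "dz": -0.003, "rx": 0, "ry": 0, "rz": 0, "gripper": 0.3}, {"dx": 0, "dy": 0, "dz": 0, "rx": 0, "ry": 0, "rz": 0, "gripper": 0.3}]'

```text
t: 28.7
eef_pos: [407.7, 250.4, 34.1]
tcp_rot: [-1.571, -0.001, -0.108]
ft_force: [0.4, -0.1, -2.3]
opening: 0.48
```

Call:
jog_arm --series '[{"dx": 0, "dy": 0, "dz": -0.0015, "rx": 0, "ry": 0, "rz": 0, "gripper": 0.3}, {"dx": 0, "dy": 0, "dz": -0.0015, "rx": 0, "ry": 0, "rz": 0, "gripper": 0.3}, {"dx": 0, "dy": 0, "dz": 0, "rx": 0, "ry": 0, "rz": 0, "gripper": 0.3}]'

```text
t: 29.0
eef_pos: [407.4, 250.4, 30.9]
tcp_rot: [-1.571, -0.0, -0.108]
ft_force: [0.1, -0.1, -3.2]
opening: 0.483
```

Call:
jog_arm --series '[{"dx": 0, "dy": 0, "dz": -0.0015, "rx": 0, "ry": 0, "rz": 0, "gripper": 0.3}, {"dx": 0, "dy": 0, "dz": 0, "rx": 0, "ry": 0, "rz": 0, "gripper": 0.3}]'

```text
t: 29.2
eef_pos: [407.3, 250.4, 29.1]
tcp_rot: [-1.571, -0.0, -0.108]
ft_force: [-0.0, 0.2, -3.7]
opening: 0.483
```

Call:
jog_arm --series '[{"dx": 0, "dy": 0, "dz": -0.001, "rx": 0, "ry": 0, "rz": 0, "gripper": 0.3}, {"dx": 0, "dy": 0, "dz": 0, "rx": 0, "ry": 0, "rz": 0, "gripper": 0.3}]'

```text
t: 29.4
eef_pos: [407.3, 250.5, 28.4]
tcp_rot: [-1.571, -0.0, -0.108]
ft_force: [-1.3, -1.0, 2.8]
opening: 0.486
```

Call:
jog_arm --series '[{"dx": 0, "dy": 0, "dz": -0.0005, "rx": 0, "ry": 0, "rz": 0, "gripper": 0.3}, {"dx": 0, "dy": 0, "dz": 0, "rx": 0, "ry": 0, "rz": 0, "gripper": 0.65}, {"dx": 0, "dy": 0, "dz": 0, "rx": 0, "ry": 0, "rz": 0, "gripper": 0.65}, {"dx": 0, "dy": 0, "dz": 0, "rx": 0, "ry": 0, "rz": 0, "gripper": 0.65}, {"dx": 0, "dy": 0, "dz": 0, "rx": 0, "ry": 0, "rz": 0, "gripper": 0.65}, {"dx": 0, "dy": 0, "dz": 0.01, "rx": 0, "ry": 0, "rz": 0, "gripper": 0.65}, {"dx": 0, "dy": 0, "dz": 0.03, "rx": 0, "ry": 0, "rz": 0, "gripper": 0.65}, {"dx": 0, "dy": 0, "dz": 0.04, "rx": 0, "ry": 0, "rz": 0, "gripper": 0.65}, {"dx": 0, "dy": 0, "dz": 0.045, "rx": 0, "ry": 0, "rz": 0, "gripper": 0.65}, {"dx": 0, "dy": 0, "dz": 0.045, "rx": 0, "ry": 0, "rz": 0, "gripper": 0.65}, {"dx": 0, "dy": 0, "dz": 0.03, "rx": 0, "ry": 0, "rz": 0, "gripper": 0.65}, {"dx": 0, "dy": 0, "dz": 0, "rx": 0, "ry": 0, "rz": 0, "gripper": 0.65}]'

```text
t: 30.6
eef_pos: [408.3, 251.0, 232.1]
tcp_rot: [-1.567, -0.007, -0.108]
ft_force: [0.1, -0.6, 0.2]
opening: 0.648
```

```bash
python3 - <<'E'
from h import *
im=grab("side","s17"); crop(im,170,120,350,320,3.5,"s17c"); s=env.state(); print(s["t"],s["eef_pos"],s["ft_force"])
im=grab("top","t17")
E
```

```text
30.65 [407.63259049 250.61835157 229.87417852] [-0.14518941 -0.01858739 -0.00981272]
```

View pics/s17c.png

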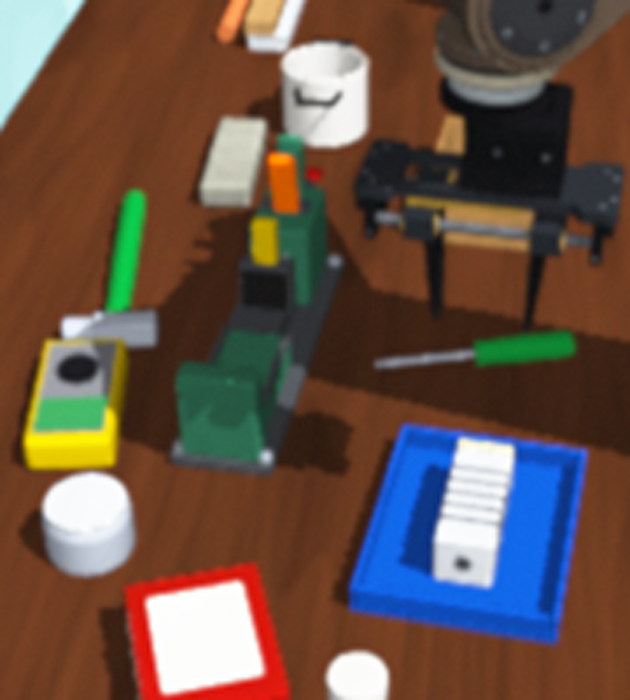

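View pics/t17.png

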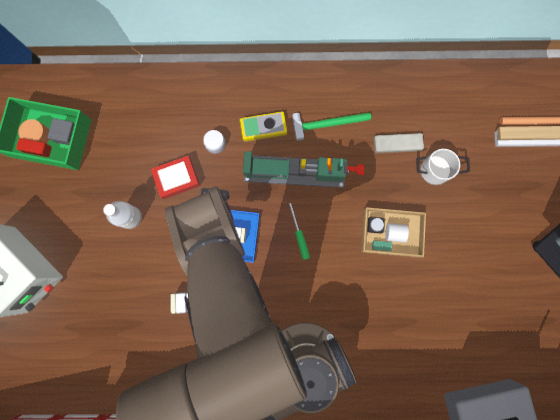

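```bash
python3 - <<'E'
from h import *
H["yellow"]=((22,150,60),(33,255,255))
for n in("top0","t11","t14","t17"):
    b=blob(mask(cv2.imread(f"pics/{n}.png"),"yellow",(288,150,315,176))); print(n,b[1],plane("top",b[0],136).round(1))
crop(cv2.imread("pics/t17.png"),285,145,365,195,9,"jaw17"); crop(cv2.imread("pics/t17.png"),185,195,270,270,8,"tray17")
E
```

```text
top0 [299 159   5   9  41] [611.9   7.7 136. ]
t11 [291 158   5  10  44] [613.5  31.4 136. ]
t14 [301 159   5  10  42] [611.5   1.6 136. ]
t17 [301 159   5   9  41] [611.9   1.6 136. ]
```

View pics/jaw17.png

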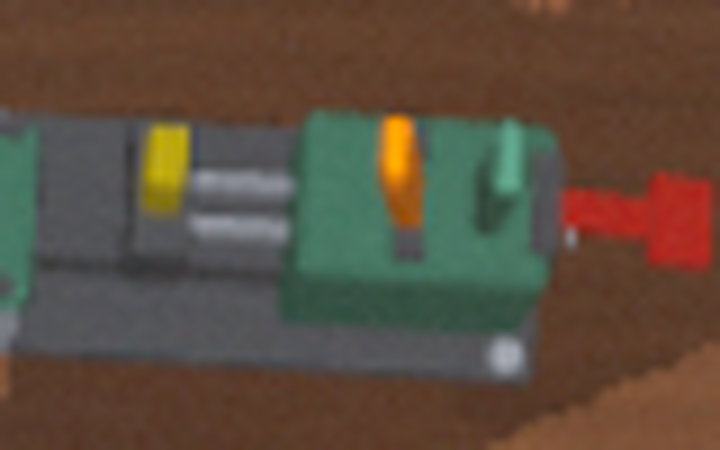

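Call:
jog_arm --series '[{"dx": 0.029, "dy": -0.03, "dz": 0, "rx": 0, "ry": 0, "rz": 0, "gripper": 0.0}, {"dx": 0.03, "dy": -0.031, "dz": 0, "rx": 0, "ry": 0, "rz": 0, "gripper": 0.0}, {"dx": 0.03, "dy": -0.031, "dz": 0, "rx": 0, "ry": 0, "rz": 0, "gripper": 0.0}, {"dx": 0.03, "dy": -0.031, "dz": 0, "rx": 0, "ry": 0, "rz": 0, "gripper": 0.0}, {"dx": 0.03, "dy": -0.031, "dz": 0, "rx": 0, "ry": 0, "rz": 2, "gripper": 0.0}, {"dx": 0.03, "dy": -0.031, "dz": 0, "rx": 0, "ry": 0, "rz": 0, "gripper": 0.0}, {"dx": 0.026, "dy": -0.028, "dz": 0, "rx": 0, "ry": 0, "rz": 0, "gripper": 0.0}, {"dx": 0, "dy": 0, "dz": 0, "rx": 0, "ry": 0, "rz": 0, "gripper": 0.0}, {"dx": 0, "dy": 0, "dz": -0.03, "rx": 0, "ry": 0, "rz": 0, "gripper": 0.0}, {"dx": 0, "dy": 0, "dz": -0.01, "rx": 0, "ry": 0, "rz": 0, "gripper": 0.0}]'

```text
t: 31.7
eef_pos: [610.5, 37.6, 184.2]
tcp_rot: [-1.571, 0.005, -0.073]
ft_force: [0.2, -0.5, -0.6]
opening: 0.004
```

Call:
jog_arm --series '[{"dx": 0.002, "dy": 0, "dz": -0.035, "rx": 0, "ry": 0, "rz": 0, "gripper": 0.0}, {"dx": 0, "dy": 0, "dz": -0.03, "rx": 0, "ry": 0, "rz": 0, "gripper": 0.0}, {"dx": 0, "dy": -0.005, "dz": 0, "rx": 0, "ry": 0, "rz": 0, "gripper": 0.0}, {"dx": 0, "dy": -0.005, "dz": 0, "rx": 0, "ry": 0, "rz": 0, "gripper": 0.0}, {"dx": 0, "dy": -0.004, "dz": 0, "rx": 0, "ry": 0, "rz": 0, "gripper": 0.0}, {"dx": 0, "dy": -0.002, "dz": 0, "rx": 0, "ry": 0, "rz": 0, "gripper": 0.0}, {"dx": 0, "dy": 0, "dz": 0, "rx": 0, "ry": 0, "rz": 0, "gripper": 0.0}]'

```text
t: 32.4
eef_pos: [614.7, 21.0, 123.8]
tcp_rot: [-1.571, -0.002, -0.073]
ft_force: [0.6, 0.6, 0.2]
opening: 0.004
```

Call:
jog_arm --series '[{"dx": 0, "dy": -0.002, "dz": 0, "rx": 0, "ry": 0, "rz": 0, "gripper": 0.0}, {"dx": 0, "dy": -0.002, "dz": 0, "rx": 0, "ry": 0, "rz": 0, "gripper": 0.0}]'

```text
t: 32.6
eef_pos: [614.6, 19.9, 123.6]
tcp_rot: [-1.567, -0.001, -0.074]
ft_force: [0.4, 27.7, 6.4]
opening: 0.001
```

Call:
jog_arm --series '[{"dx": 0, "dy": -0.0015, "dz": 0, "rx": 0, "ry": 0, "rz": 0, "gripper": 0.0}, {"dx": 0, "dy": -0.0005, "dz": 0, "rx": 0, "ry": 0, "rz": 0, "gripper": 0.0}]'

```text
t: 32.8
eef_pos: [614.5, 19.8, 123.6]
tcp_rot: [-1.565, -0.001, -0.073]
ft_force: [2.5, 32.6, 5.2]
opening: 0.002
```

Call:
jog_arm --series '[{"dx": 0, "dy": 0.015, "dz": 0, "rx": 0, "ry": 0, "rz": 0, "gripper": 0.0}, {"dx": 0, "dy": 0, "dz": 0.03, "rx": 0, "ry": 0, "rz": 0, "gripper": 0.0}, {"dx": 0, "dy": 0, "dz": 0.04, "rx": 0, "ry": 0, "rz": 0, "gripper": 0.0}, {"dx": 0, "dy": 0, "dz": 0.04, "rx": 0, "ry": 0, "rz": 0, "gripper": 0.0}, {"dx": -0.02, "dy": -0.02, "dz": 0.02, "rx": 0, "ry": 0, "rz": 0, "gripper": 0.0}, {"dx": -0.03, "dy": -0.03, "dz": 0.01, "rx": 0, "ry": 0, "rz": 0, "gripper": 0.0}, {"dx": -0.03, "dy": -0.03, "dz": 0, "rx": 0, "ry": 0, "rz": 0, "gripper": 0.0}, {"dx": -0.02, "dy": -0.02, "dz": 0, "rx": 0, "ry": 0, "rz": 0, "gripper": 0.0}, {"dx": 0, "dy": 0, "dz": 0, "rx": 0, "ry": 0, "rz": 0, "gripper": 0.0}, {"dx": 0, "dy": 0, "dz": 0, "rx": 0, "ry": 0, "rz": 0, "gripper": 0.0}]'

```text
t: 33.8
eef_pos: [514.5, -69.8, 263.2]
tcp_rot: [-1.571, -0.001, -0.074]
ft_force: [-0.1, 1.1, -0.4]
opening: 0.002
```

```bash
python3 - <<'E'
from h import *
im=grab("side","s18"); im=grab("top","t18"); crop(im,185,130,385,280,4,"t18c"); s=env.state(); print(s["t"],s["eef_pos"],s["ft_force"])
E
```

```text
33.9 [514.95074884 -69.08588936 262.7633641 ] [ 0.28600637 -0.55935118  0.16527918]
```

View pics/t18c.png

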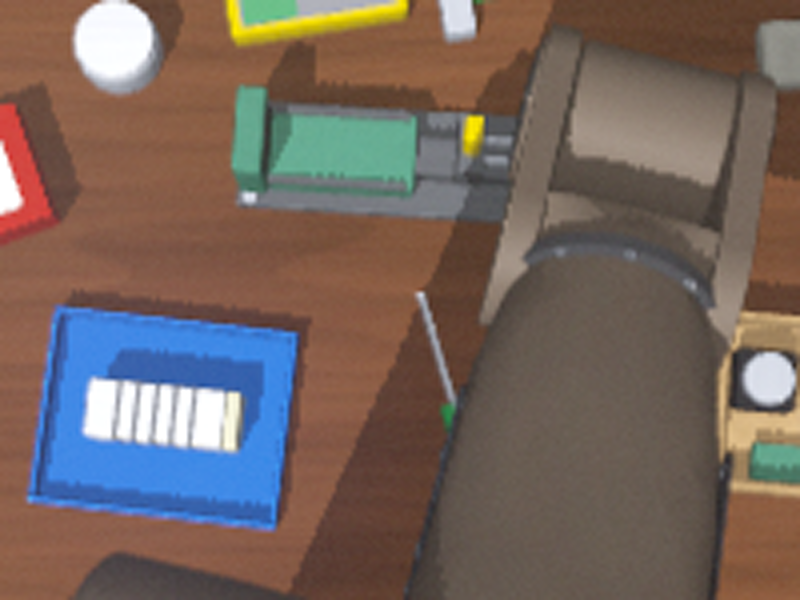

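View pics/s18.png

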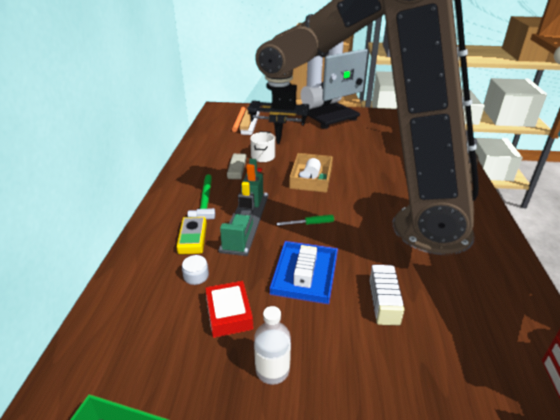

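The housing lies flat in the tray at top-view crop (163,415) with the cap against it and no gap. The clamp is empty with its jaw back, and the other things are where they were. I'm handing in the job.

```bash
python3 -c "
from cell import env
print(env.job_done())"
```

```text
the job is handed in; nothing more can be done
None
```

The job was handed in at about 34 s of the 64 s allowed, and every step was done in the order asked.

**What I did**
- **Pumping:** I squeezed the trigger and handle together until two further full strokes no longer moved the jaw. Four strokes around the middle did little or nothing because I had not opened the gripper wide enough for the trigger to come fully back. Opening wider fixed it.
- **Release and jaw:** I pressed the red lever down onto its stop at about 28 N. I then pulled the jaw back by its yellow post, and later pushed it once more with the fingers shut.
- **Housing:** I lifted it out, set it down until it touched the tray floor, then opened the gripper and moved clear.

**What the checks showed**
- **Cap:** there is no dark gap left in the pictures. The length from end stop to cap face measured about 121.4 mm against a nominal 122.
- **Jaw:** it came back about 29.8 mm in the pictures and then held firm against 25 to 33 N, so it is on its stop. While pumping it advanced only about 24 mm from its starting picture. That would mean it was already about 6 mm forward at the start.
- **Housing and bench:** it lies flat in the tray with the cap still on. The other things look undisturbed and the robot touches nothing.
- **Calibration:** the clamp position I worked out was about 3 mm off along its length. One early squeeze therefore read 37 N at the wrist until I re-centred the gripper.

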